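# Pack the two-tier medicine box

### The arm

A 6-joint arm with a two-finger parallel gripper is mounted at the origin on a cart in front of the work surface, level with it; the furniture and walls round the work are solid. World frame = base frame: x ahead of the robot, y to its left, z up, the work surface at z = 0. Lengths are in m, angles in rad, forces in N, time in s.
With the tool pointing down it reaches from about 0.4 to 0.825 m from the base axis. Payload 7 kg.
Tool frame: the origin (TCP) lies at the centre of the arm's flange, where the gripper is bolted on; the fingertips stand 173 mm ahead of it and the grasp point (between the pads) lies 155 mm ahead of it; z points along the fingers, y is the direction in which the jaws open and shut (so a half turn about z gives the same grasp; the last joint's range is limited). The gripper opens to 85 mm and grips with 20 to 120 N. Pads are 22 mm wide; open, the fingers measure 114 mm over their backs; the gripper's body (76 mm by 85 mm) begins 54 mm behind the grasp point. The pads swing forward as they close: fully open they stand 13 mm farther back than shut.
Start: joints at [-1.06, 0.359, 0.012, 0, -1.224, -0.288], TCP at [0.149, -0.658, 0.405] pointing down, gripper open.
Joint ranges: [-3.07, 3.07], [-1.43, 2.12], [-1.02, 1.25], [-3.03, 1.67], [-3.05, -0], [-3.03, 3.03]. Speed limits (rad/s): [2.39, 2.39, 3.01, 3.14, 3.14, 3.14].

### API

Orientations are given as [roll, pitch, yaw] about the fixed x, y, z axes, in that order (R = Rz(yaw) Ry(pitch) Rx(roll)).
In Python, from rig import manip gives the robot as it stands.
- The arm moves only by the tool apply_moves, never from a script. Its argument "commands" is a list of rows, each a list of 2 entries, a list of its own where there are three numbers: the shift along the tool's x, y, z in m, then the turn, a rotation vector about the tool's x, y, z in rad. In form: [[[x, y, z], [wx, wy, wz]], ...]. A call has 1 to 5 rows; each row shifts and turns the commanded pose from where the row before left it, along the tool's axes as they then stand; what a row does not reach is not made up. A row lasts 1/10 s, in which the tool goes at most 50 mm and 8.59 degrees, less where a joint would pass 70% of its speed; a pose out of reach is approached as far as the arm can. A call with a gripper value outside its range is refused whole. "grip" is the closure, from -1 (fully open) to 1 (shut), so that 0 is half open, set as the call begins (left out, the last holds). The fingers move at their own pace and stop on an object; "squeeze" is the grip in N (left out, the last holds). Time passes only in rows, so rows that do not move let the fingers close. It gives the time, the measured TCP pose, the force and the opening at its end, in the units of the state.
- manip.get_obs(): the state, without advancing time (a new reading comes with each control period).
- manip.camera(name): name is "side" or "top"; returns a dict with "pixels" (384x512x3 uint8, red, green, blue), "camera_matrix" (3x3 intrinsics, pixels), "extrinsics" (4x4, takes a point from camera to world coordinates). Camera axes: x right, y down, z forward; pixel columns grow to the right and rows downward; lengths in m; the calibration is good to about 2 mm. A picture is of the moment at which its call begins. There is no depth.
- manip.finish_job(): hands the job in, once; it reports no verdict.
The state is a dict: "t": time; "joints": joint angles; "qd": joint speeds; "joint_torque": joint torques, N m; "ee_pos": TCP position; "ee_rot": TCP orientation; "wrist_force": force on the tool from outside, world axes, zero at the start; "wrist_torque": the same for the moment, N m; "width": opening from 0.0 (shut) to 1.0 (fully open).
Only numpy, scipy, OpenCV 4.12 (cv2) and the standard library are available. Lean on these libraries where they do the work, as an engineer would, in place of code of your own. Each camera call takes 0.05 s, during which the arm holds its last target.

### The job

Pack the white medicine box: lift its hinged grey flap right up to its stop by the steel bar, and stand the red-capped pill bottle and the orange pill bottle upright, side by side, in the rear bay of the lower tier under it, setting each down gently on the mat - no dropping, no hard pressing. When both are in, swing the flap fully shut over them. Leave the white-capped white bottle and the cream jar where they stand.

Things in the scene. Friction and masses are not known exactly. Their poses are not given: they have to be found in the camera images.
- medbox: White plastic medicine box, fixed, 150 mm deep (x) by 190 wide (y). Origin: centre of its underside; x from its open front to its back, y left, z up. Walls 6 mm; front 60 mm high, rear 122, sides 80 (with posts 126 high at the rear, x > 51 mm). In the lower tier a cross wall 52 mm high (x = -25 to -20 mm) parts a front pocket, too narrow for a bottle, from the rear bay (x = -20 to 69, y = -89 to 89 mm).
- flap (a joint): Angle (rad) of the grey divider flap over the lower tier: 0 = shut, level; 1.05 = fully up at its stop, where it still leans 30 degrees forward over the rear bay, so only a tool leaning back 20 to 40 degrees towards the box's front gets under it. Starts at 0 to 0.15. A friction hinge holds it wherever it is left; moving it takes 2 to 4 N at the bar.
- flap_hinge (a point): Middle of the flap's hinge line, which runs along the box's y, 128 mm above the worktop and 66 mm behind the box's centre. Does not move with the flap.
- flap_bar (a point): Centre of the round steel grip bar along the flap's free edge: 10 mm thick, 172 mm long along y, 135 mm from the hinge line. Axes are the flap's: x from bar to hinge, y along the bar, z up when shut. Behind the bar is a hand hole 42 mm deep (x) and 124 mm wide (y) for a finger; below it the way is free down to the front wall (60 mm high).
- bay (a point): Middle of the rear bay in plan, 23.5 mm behind the box's centre, 6 mm above the worktop, below the blue mat. The mat lies on a false floor of adjustable height: its top is 17 to 35 mm above the worktop, different each time and not reported: find it by touch. It yields 1 mm per 2 N for 5 mm, then is hard. Over 20 N on a bottle is too hard. They may stand anywhere on the mat.
- red_mid (a point): Centre, half-way up, of the white pill bottle with the dark red cap: 84 mm high, upright, 46 mm in diameter up to 70 mm, cap 42 mm; about 90 g. Its underside is slightly uneven: it stands within 3 degrees of upright.
- orange_mid (a point): Centre, half-way up, of the orange pill bottle with a white cap: 66 mm high, upright, 38 mm in diameter up to 55 mm, cap 35 mm; about 40 g.
- white_cap_bottle: Bystander: white pill bottle with a white cap, 54 mm diameter, 84 mm high; origin at the centre of its underside.
- cream_jar: Bystander: small white and blue cream jar, 70 mm diameter, 79 mm high; origin at the centre of its underside.
Things that resemble listed ones, but are neither listed nor needed, are in the scene too. Leave any pink look-alike of the part that bears red_mid alone.

How it is judged:
On the way, in this order (a step that is already met when the one before it is completed fails the run):
1. the flap is lifted right up (value of joint flap above 0.95 rad), for 0.2 s.
2. both bottles stand upright in the rear bay, let go (x of red_mid in the frame of medbox between -0.004 and 0.052 m and y of red_mid in the frame of medbox between -0.072 and 0.072 m and z of red_mid in the frame of medbox below 0.082 m and angle between each of red_mid, orange_mid's own z axis and vertical below 0.17 rad and contact force between the fingers and red_bottle below 0.05 N and x of orange_mid in the frame of medbox between -0.004 and 0.052 m and y of orange_mid in the frame of medbox between -0.072 and 0.072 m and z of orange_mid in the frame of medbox below 0.073 m and contact force between the fingers and orange_bottle below 0.05 N), for 0.3 s.
At the end, for the whole second after the job is handed in: The red-capped bottle and the orange bottle both stand upright (within 10 degrees) on the mat of the rear bay, let go and at rest, and the flap is shut over them (below 0.06 rad) (all of step 2 and value of joint flap below 0.06 rad and linear speed of each of red_bottle, orange_bottle below 0.03 m/s); the robot touches nothing.
It fails at once if the red bottle is pressed or knocked against the box with more than 20 N (contact force between red_bottle and medbox above 20 N).
It fails at once if the orange bottle is pressed or knocked against the box with more than 20 N (contact force between orange_bottle and medbox above 20 N).
It fails at once if the red bottle is dropped into the box from more than about 1 cm (horizontal distance between red_mid and bay below 0.09 m and contact force between the fingers and red_bottle below 0.05 N and linear speed of red_bottle above 0.42 m/s).
It fails at once if the orange bottle is dropped into the box from more than about 1 cm (horizontal distance between orange_mid and bay below 0.09 m and contact force between the fingers and orange_bottle below 0.05 N and linear speed of orange_bottle above 0.42 m/s).
It fails at once if the white-capped bottle or the cream jar is moved by more than 2 cm (distance of any of white_cap_bottle, cream_jar from where it was at the start of the episode above 0.02 m).
It also fails if it takes over 72 s, if anything falls off the work surface, if the arm or the gripper's body presses on something with over 40 N, if the wrist force passes 120 N, or if a joint passes its speed limit or range.

## Working session

There is one attempt and no reset: what is moved stays moved. The work goes in short steps, Python scripts to look and compute and a tool call to move; the robot and the scene stay as the last step left them, time stands still between calls to the robot, and variables do not carry over. Pictures are saved under pics/ and viewed, and the job is handed in when it is done.

Besides the shell and the picture viewer there is one more tool, called after ">>>" as name(argument=value, ...), one argument or row to a line, values as JSON. apply_moves: Moves the arm, as the interface text tells. Its arguments: {"type":"object","properties":{"commands":{"type":"array"},"grip":{"type":"number"},"squeeze":{"type":"number"}},"required":["commands"]}

```bash
mkdir -p pics; ls
python3 - <<'E'
from rig import manip
import cv2,numpy as np
print(manip.get_obs())
for n in("side","top"):
    c=manip.camera(n); cv2.imwrite(f"pics/{n}0.png",c["pixels"][:,:,::-1]); print(n,c["camera_matrix"].tolist(),np.round(c["extrinsics"],4).tolist())
    cv2.imwrite(f"pics/{n}0b.png",cv2.resize(c["pixels"][:,:,::-1],(800,600),interpolation=cv2.INTER_CUBIC))
E
```

```text
pics
{'t': 0.0, 'joints': array([-1.05992078e+00,  3.59401786e-01,  1.10658108e-02, -3.35525604e-04,
       -1.22410212e+00, -2.88092524e-01]), 'qd': array([ 0.00087392,  0.00033604, -0.00013448,  0.00067684,  0.00060664,
       -0.00119555]), 'joint_torque': array([ 4.16431421e-04, -5.83323312e+01,  2.93413532e+01,  6.93624169e+00,
       -6.09413037e-03,  2.34474089e-05]), 'ee_pos': array([ 0.1490888 , -0.65813551,  0.40375946]), 'ee_rot': array([ 3.13992893e+00, -1.64092791e-04, -2.91892376e+00]), 'wrist_force': array([ 0.61064659, -0.07359361,  0.4673222 ]), 'wrist_torque': array([ 0.00608036, -0.03734193,  0.0022791 ]), 'width': 1.0036986221033168}
side [[352.90759213110806, 0.0, 257.01594772885824], [0.0, 352.90759213110806, 187.6605063115301], [0.0, 0.0, 1.0]] [[0.9997, 0.0211, 0.0158, 0.4408], [-0.0055, -0.4174, 0.9087, -0.6548], [0.0258, -0.9085, -0.4172, 0.5004], [0.0, 0.0, 0.0, 1.0]]
top [[421.58252136920237, 0.0, 256.5930600185701], [0.0, 421.58252136920237, 201.52682428138934], [0.0, 0.0, 1.0]] [[0.0055, -0.991, 0.134, 0.3131], [-1.0, -0.0047, 0.0064, 0.2166], [-0.0057, -0.134, -0.991, 1.0238], [0.0, 0.0, 0.0, 1.0]]
```

View pics/side0b.png

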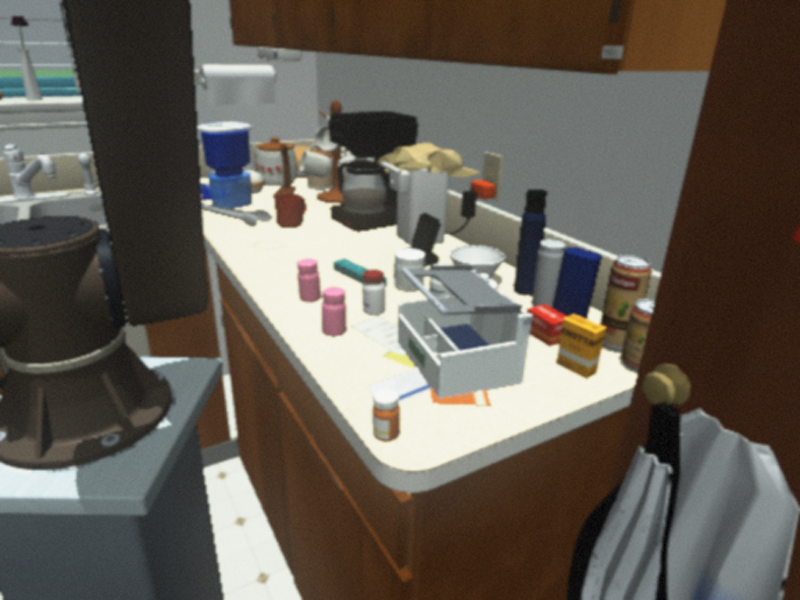

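View pics/top0b.png

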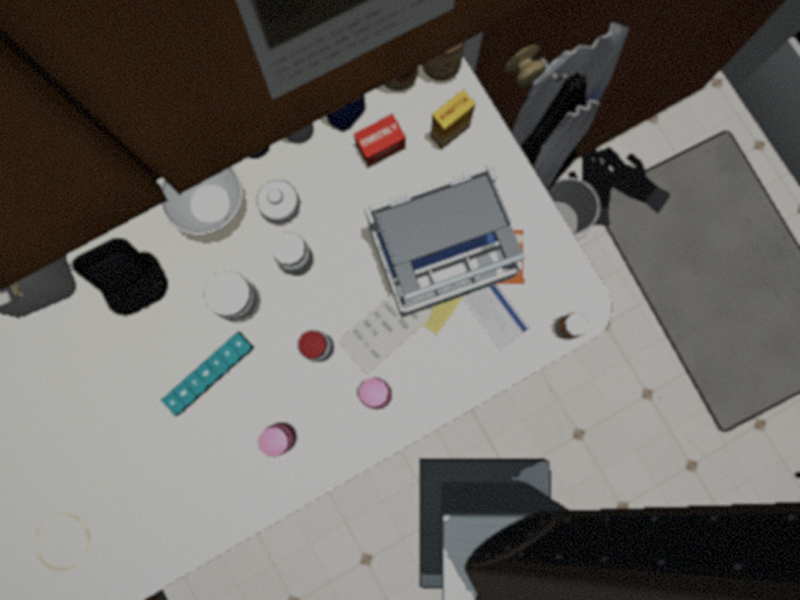

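Red-capped dark-red/white bottle at top (313,345)/1.5625, and the pink look-alikes at (374,392) and (276,439). The orange one is at (572,325) at the counter edge. I'll enlarge.

Run:
```python
import cv2
t=cv2.imread("pics/top0.png"); s=cv2.imread("pics/side0.png")
def crop(im,x0,y0,w,h,k,f): cv2.imwrite(f,cv2.resize(im[y0:y0+h,x0:x0+w],None,fx=k,fy=k,interpolation=cv2.INTER_CUBIC))
crop(t,225,100,120,90,6.6,"pics/t_box.png")
crop(s,235,160,120,90,6.6,"pics/s_box.png")
crop(t,160,190,120,90,6,"pics/t_red.png")
crop(t,340,180,60,50,8,"pics/t_or.png")
crop(s,180,150,100,140,4.2,"pics/s_bot.png")
```

```text
(no output)
```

View pics/t_box.png

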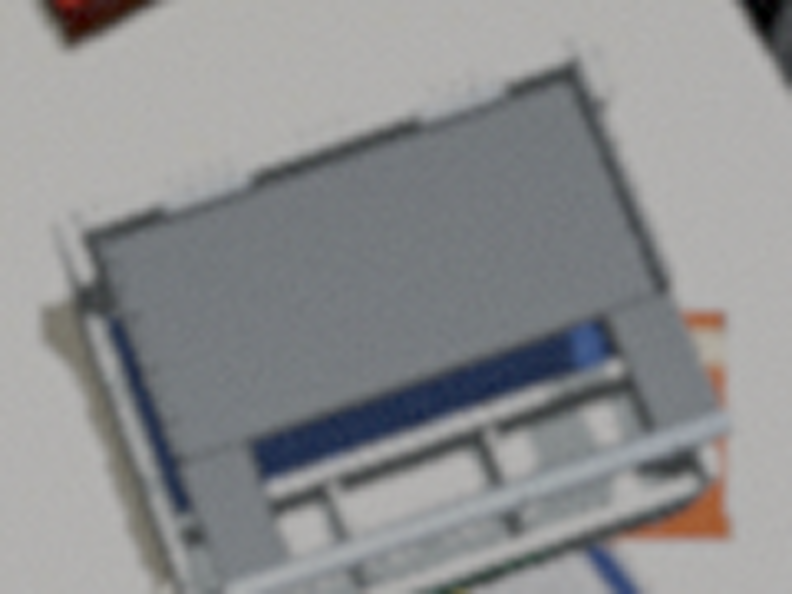

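View pics/s_box.png

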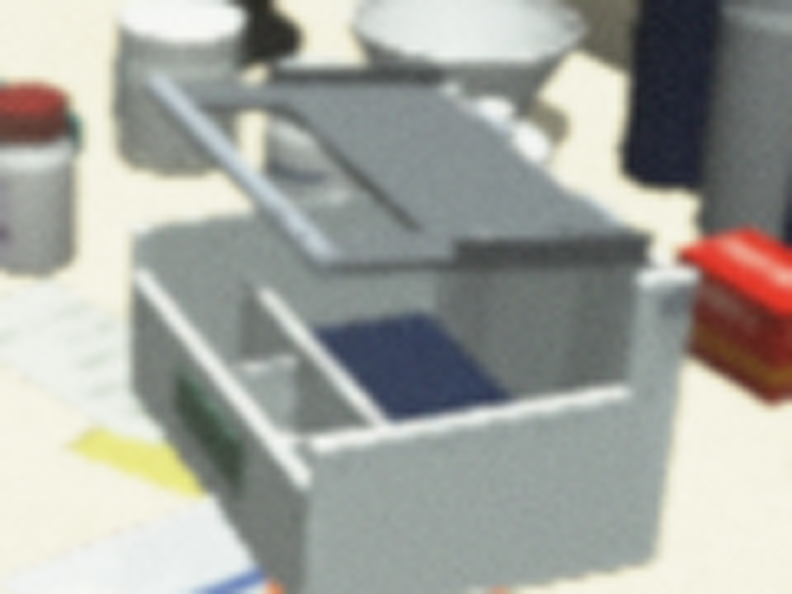

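View pics/t_red.png

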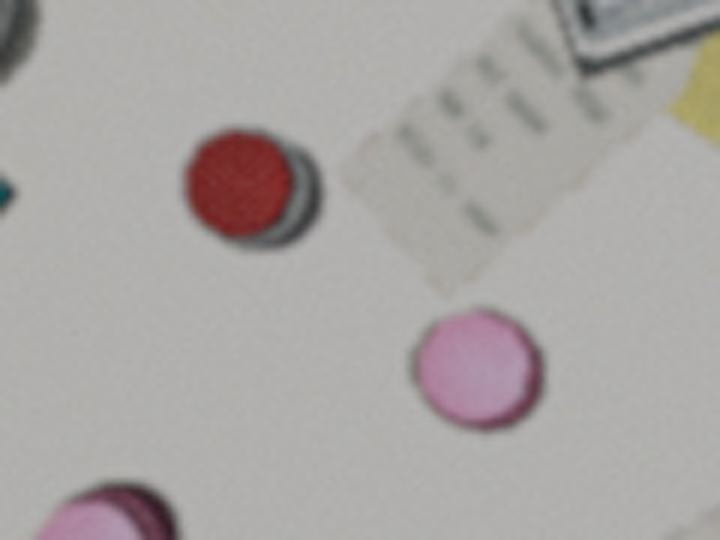

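View pics/t_or.png

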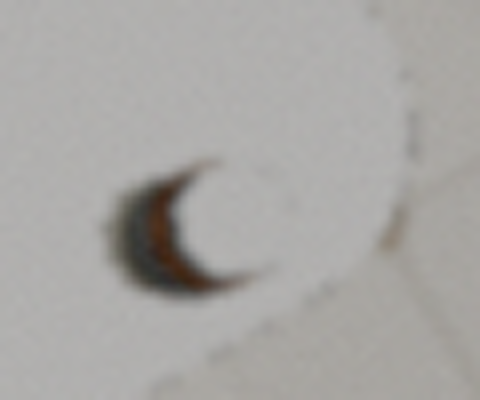

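View pics/s_bot.png

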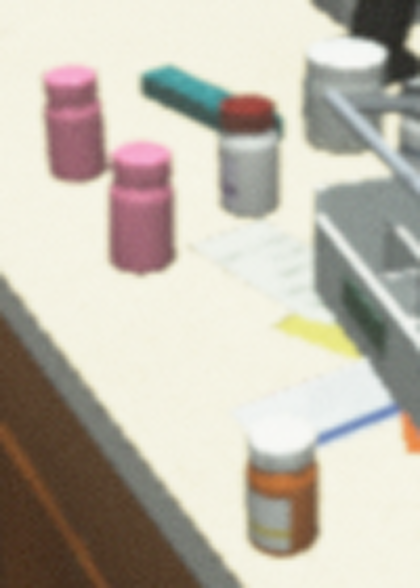

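Run:
```python
import cv2
t=cv2.imread("pics/top0.png"); s=cv2.imread("pics/side0.png")
def crop(im,x0,y0,w,h,k,f): cv2.imwrite(f,cv2.resize(im[y0:y0+h,x0:x0+w],None,fx=k,fy=k,interpolation=cv2.INTER_CUBIC))
crop(t,228,105,112,100,6,"pics/t_box2.png")
crop(s,245,165,105,100,6,"pics/s_box2.png")
```

```text
(no output)
```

View pics/t_box2.png

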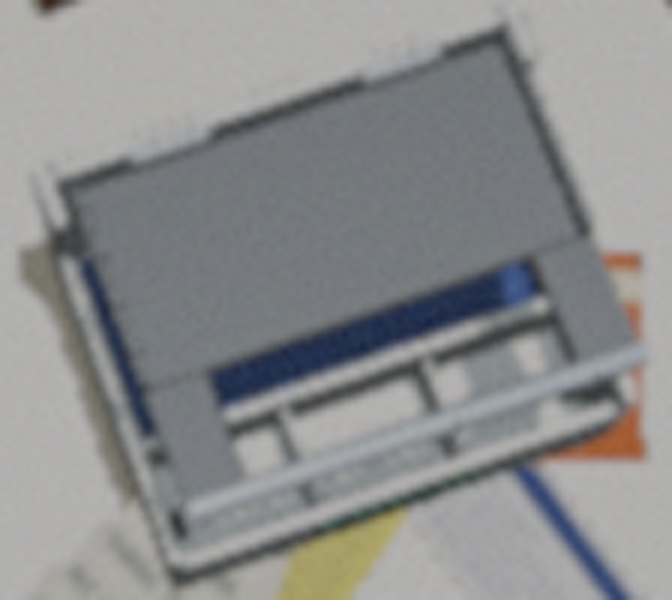

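View pics/s_box2.png

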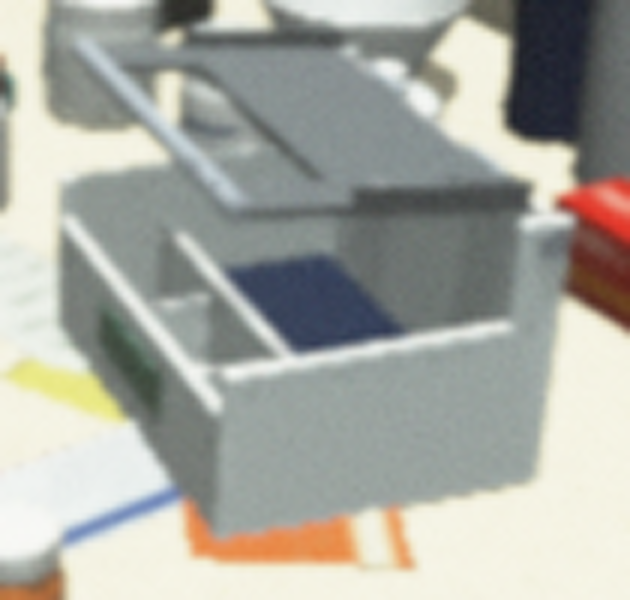

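```bash
cat > h.py <<'E'
import numpy as np
from scipy.optimize import least_squares
from scipy.spatial.transform import Rotation as R
K={"side":np.array([[352.9076,0,257.0159],[0,352.9076,187.6605],[0,0,1]]),"top":np.array([[421.5825,0,256.5931],[0,421.5825,201.5268],[0,0,1]])}
E={}
def load():
    import pickle
    return pickle.load(open("cal.pkl","rb"))
def proj(n,P):
    C=load()[n]; T=np.linalg.inv(C[1]); q=T[:3,:3]@np.asarray(P)+T[:3,3]; q=C[0]@q; return q[:2]/q[2]
def ray(n,uv,z):
    C=load()[n]; d=C[1][:3,:3]@np.linalg.solve(C[0],[uv[0],uv[1],1]); o=C[1][:3,3]; return o+d*(z-o[2])/d[2]
def tri(u1,u2):
    o=[];D=[]
    for n,uv in (("side",u1),("top",u2)):
        C=load()[n]; d=C[1][:3,:3]@np.linalg.solve(C[0],[uv[0],uv[1],1]); o.append(C[1][:3,3]); D.append(d/np.linalg.norm(d))
    A=sum(np.eye(3)-np.outer(d,d) for d in D); b=sum((np.eye(3)-np.outer(d,d))@p for d,p in zip(D,o)); return np.linalg.solve(A,b)
E
python3 - <<'E'
from rig import manip
import pickle
pickle.dump({n:(lambda c:(c["camera_matrix"],c["extrinsics"]))(manip.camera(n)) for n in("side","top")},open("cal.pkl","wb"))
from h import *
T=lambda u,v:((228+(u+.5)/6-.5),105+(v+.5)/6-.5)
S=lambda u,v:((245+(u+.5)/6-.5),165+(v+.5)/6-.5)
pts=[("top",T(172,570),(-75,95,60)),("top",T(632,405),(-75,-95,60)),("top",T(38,180),(75,95,126)),("top",T(505,28),(75,-95,126)),
("side",S(222,410),(-75,-95,60)),("side",S(65,215),(-75,95,60)),("side",S(228,378),(-75,-95,80)),("side",S(527,228),(51,-95,126)),("side",S(574,218),(75,-95,126)),("side",S(222,530),(-75,-95,0)),("side",S(537,475),(75,-95,0))]
bar=[("top",T(190,510),86),("top",T(647,351),-86),("side",S(82,45),86),("side",S(238,203),-86)]
def w(p,q): c,s=np.cos(p[2]),np.sin(p[2]); q=np.array(q)/1000; return np.array([p[0]+c*q[0]-s*q[1],p[1]+s*q[0]+c*q[1],q[2]])
def f(p):
    r=[proj(n,w(p,q))-uv for n,uv,q in pts]
    r+=[proj(n,w(p,(66-135*np.cos(p[3]),y,128+135*np.sin(p[3]))))-uv for n,uv,y in bar]
    return np.concatenate(r)
r=least_squares(f,[.6,.1,-.3,.1],loss="soft_l1"); print(r.x); print(np.round(f(r.x).reshape(-1,2),1).tolist())
rt=(160+240.5/6-.5,190+184.5/6-.5); rs=(180+248.5/4.2-.5,150+107/4.2-.5)
ot=(340+232.5/8-.5,180+215.5/8-.5); os=(180+283.5/4.2-.5,150+432/4.2-.5)
print("red",ray("top",rt,.084),ray("side",rs,.084),tri(rs,rt)); print("or",ray("top",ot,.066),ray("side",os,.066),tri(os,ot))
pk=(160+478/6,190+366/6);print("pink",ray("top",pk,.084))
E
```

```text
[0.55028477 0.16066785 0.3588343  0.1405902 ]
[[0.1, 0.5], [0.1, -0.0], [-1.3, -2.0], [1.5, -5.5], [0.1, 1.7], [-2.1, -0.6], [-0.4, -0.3], [-0.8, -0.8], [0.1, -0.5], [-1.3, 3.1], [0.1, 0.9], [-0.3, 0.2], [-0.5, -1.1], [-0.5, -0.4], [0.8, 0.7]]
red [0.39731498 0.34998267 0.084     ] [0.40093618 0.34237889 0.084     ] [0.39912823 0.35064312 0.08034922]
or [ 0.43253705 -0.03321145  0.066     ] [ 0.43433009 -0.03613746  0.066     ] [ 0.43354148 -0.03365545  0.06413435]
pink [0.32945399 0.25951779 0.084     ]
```

```bash
cat >> h.py <<'E'
BX=[0.55028477,0.16066785,0.3588343]
def b2w(q,p=None):
    p=BX if p is None else p
    c,s=np.cos(p[2]),np.sin(p[2]); q=np.array(q)/1000; return np.array([p[0]+c*q[0]-s*q[1],p[1]+s*q[0]+c*q[1],q[2]])
def fl(r,y,th,h=0): return (66-r*np.cos(th)+h*np.sin(th),y,128+r*np.sin(th)+h*np.cos(th))
def lines(th):
    L=[]
    f=[(-75,-95),(75,-95),(75,95),(-75,95)]
    for i in range(4): L.append(((*f[i],0),(*f[(i+1)%4],0)))
    L+=[((-75,-95,60),(-75,95,60)),((-75,-95,0),(-75,-95,80)),((-75,95,0),(-75,95,80)),((-75,-95,80),(51,-95,80)),((-75,95,80),(51,95,80)),((51,-95,80),(51,-95,126)),((51,95,80),(51,95,126)),((51,-95,126),(75,-95,126)),((51,95,126),(75,95,126)),((75,-95,122),(75,95,122)),((75,-95,0),(75,-95,126)),((75,95,0),(75,95,126)),((-20,-89,52),(-20,89,52))]
    L+=[(fl(135,-86,th),fl(135,86,th))]
    L+=[((-20,-89,25),(-20,89,25)),((69,-89,25),(69,89,25))]
    return L
def shot(n,f,th=None,crop=None,k=1,cyl=[]):
    from rig import manip; import cv2
    im=manip.camera(n)["pixels"][:,:,::-1].copy()
    x0,y0,w,h=crop or (0,0,512,384)
    im=cv2.resize(im[y0:y0+h,x0:x0+w],None,fx=k,fy=k,interpolation=cv2.INTER_CUBIC)
    t=lambda P:tuple(int(v) for v in np.round((proj(n,P)-[x0,y0]+.5)*k-.5))
    if th is not None:
        for a,b in lines(th): cv2.line(im,t(b2w(a)),t(b2w(b)),(0,255,0),1)
    for (x,y,z,r) in cyl:
        pp=[t((x+r*np.cos(a),y+r*np.sin(a),z)) for a in np.linspace(0,6.283,40)]
        cv2.polylines(im,[np.array(pp)],True,(255,255,0),1)
    cv2.imwrite(f,im)
E
python3 - <<'E'
from h import *
C=[(.398,.349,.084,.021),(.398,.349,0.,.023),(.433,-.0335,.066,.0175),(.433,-.0335,0,.019)]
shot("top","pics/o1.png",.14,(160,105,230,130),3.4,C)
shot("side","pics/o2.png",.14,(225,155,130,135),4.4,C)
E
```

```text
(no output)
```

View pics/o1.png

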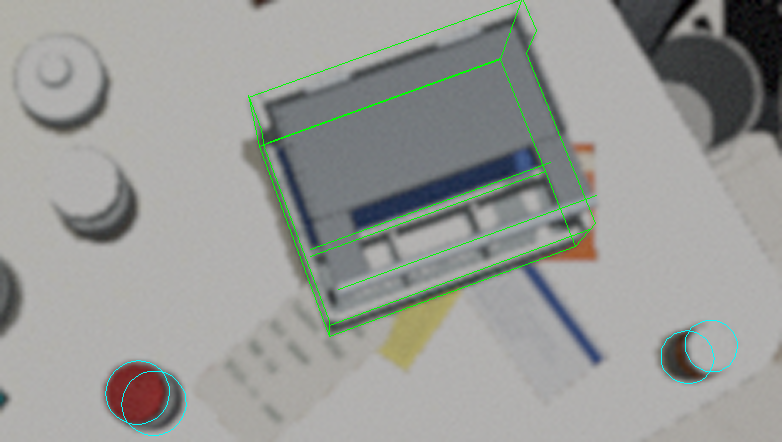

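View pics/o2.png

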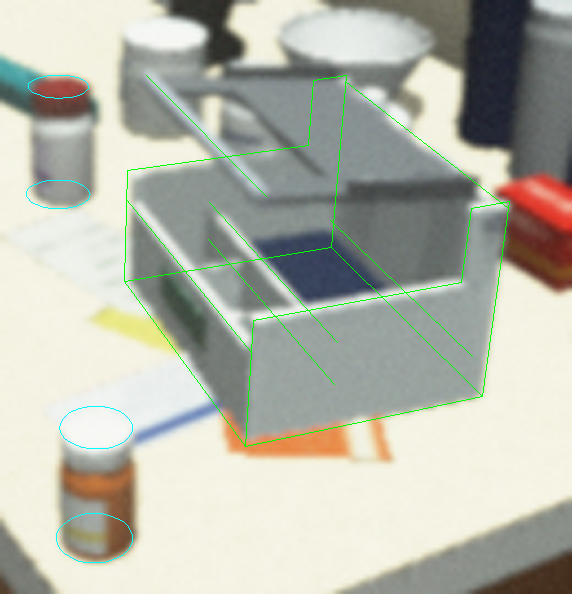

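```bash
cat >> h.py <<'E'
def Rt(yaw,T):
    xb=np.array([np.cos(yaw),np.sin(yaw),0]); yb=np.array([-np.sin(yaw),np.cos(yaw),0]); z=np.sin(T)*xb-np.cos(T)*np.array([0,0,1])
    return np.stack([np.cross(yb,z),yb,z],1)
def cur():
    from rig import manip
    o=manip.get_obs(); 
    with open("log.txt","a") as f: f.write(repr((o["t"],o["joints"].tolist(),o["ee_pos"].tolist(),o["ee_rot"].tolist()))+"\n")
    return o
def rows(tg,start=None,vmax=.048,wmax=.145):
    """tg: list of (pos,R)."""
    o=cur()
    p,Rm=(o["ee_pos"],R.from_euler("xyz",o["ee_rot"]).as_matrix()) if start is None else start
    print("t",round(o["t"],2),"pos",np.round(p,4),"j",np.round(o["joints"],2),"F",np.round(o["wrist_force"],1),"w",round(o["width"],3))
    out=[]
    for q,Rq in tg:
        q=np.asarray(q); dv=R.from_matrix(Rm.T@Rq).as_rotvec()
        n=max(1,int(np.ceil(max(np.linalg.norm(q-p)/vmax,np.linalg.norm(dv)/wmax))))
        for i in range(n):
            k=n-i
            s=np.round(Rm.T@((q-p)/k),3); w=np.round(R.from_matrix(Rm.T@Rq).as_rotvec()/k,3)
            out.append([s.tolist(),w.tolist()]); p=p+Rm@s; Rm=Rm@R.from_rotvec(w).as_matrix()
    for i in range(0,len(out),5): print(str(out[i:i+5]).replace(" ","").replace("0.0,","0,"))
    return p,Rm
def grasp_tcp(g,Rm,d=.155): return np.asarray(g)-d*Rm[:,2]
E
python3 - <<'E'
from h import *
Rq=Rt(BX[2],0); T=[]
o=cur()
for az in np.radians([-60,-40,-20,0,10]): T.append((np.array([.46*np.cos(az),.46*np.sin(az),.40]),Rq))
rows(T)
E
```

```text
t 0.3 pos [ 0.1491 -0.6583  0.4044] j [-1.06  0.36  0.01 -0.   -1.22 -0.29] F [ 0.2 -0.3 -0.6] w 0.997
[[[-0.023,0.039,0.001],[0,-0,-0.023]],[[-0.024,0.039,0.001],[0,-0,-0.023]],[[-0.024,0.038,0.001],[0,-0,-0.023]],[[-0.025,0.038,0.001],[0,-0,-0.022]],[[-0.026,0.037,0.0],[0,-0,-0.023]]]
[[[-0.027,0.036,0.001],[0.001,-0,-0.022]],[[-0.038,0.013,-0.0],[-0,-0,-0.0]],[[-0.038,0.013,-0.0],[-0,-0,-0.0]],[[-0.038,0.014,-0.0],[-0,-0,-0.0]],[[-0.037,0.013,-0.001],[-0,-0,-0.0]]]
[[[-0.031,0.025,0.0],[-0,-0,-0.0]],[[-0.031,0.026,0.0],[-0,-0,-0.0]],[[-0.031,0.025,0.0],[-0,-0,-0.0]],[[-0.03,0.026,0.0],[-0,-0,-0.0]],[[-0.02,0.034,0.0],[-0,-0,-0.0]]]
[[[-0.021,0.035,0.0],[-0,-0,-0.0]],[[-0.02,0.034,0.0],[-0,-0,-0.0]],[[-0.021,0.035,0.0],[-0,-0,-0.0]],[[-0.011,0.038,0.0],[-0,-0,-0.0]],[[-0.01,0.039,0.0],[-0,-0,-0.0]]]
```

>>> apply_moves(
  commands=[
    [[-0.023,0.039,0.001],[0,0,-0.023]],
    [[-0.024,0.039,0.001],[0,0,-0.023]],
    [[-0.024,0.038,0.001],[0,0,-0.023]],
    [[-0.025,0.038,0.001],[0,0,-0.022]],
    [[-0.026,0.037,0],[0,0,-0.023]],
  ],
  grip=1,
  squeeze=30,
)

```text
t: 0.8
ee_pos: [0.2161, -0.44, 0.4005]
ee_rot: [3.142, 0.0, -2.804]
wrist_force: [2.0, 0.6, -1.1]
width: 0.146
```

>>> apply_moves(
  commands=[
    [[-0.027,0.036,0.001],[0,0,-0.022]],
    [[-0.038,0.013,0],[0,0,0]],
    [[-0.038,0.013,0],[0,0,0]],
    [[-0.038,0.014,0],[0,0,0]],
    [[-0.037,0.013,0],[0,0,0]],
  ],
)

```text
t: 1.3
ee_pos: [0.3533, -0.2947, 0.4002]
ee_rot: [-3.141, 0.001, -2.783]
wrist_force: [1.3, -1.4, -0.1]
width: 0.0
```

>>> apply_moves(
  commands=[
    [[-0.031,0.025,0],[0,0,0]],
    [[-0.031,0.026,0],[0,0,0]],
    [[-0.031,0.025,0],[0,0,0]],
    [[-0.03,0.026,0],[0,0,0]],
    [[-0.02,0.034,0],[0,0,0]],
  ],
)

```text
t: 1.8
ee_pos: [0.4398, -0.117, 0.3998]
ee_rot: [-3.141, 0.0, -2.783]
wrist_force: [0.4, -0.1, 0.1]
width: -0.001
```

>>> apply_moves(
  commands=[
    [[-0.021,0.035,0],[0,0,0]],
    [[-0.02,0.034,0],[0,0,0]],
    [[-0.021,0.035,0],[0,0,0]],
    [[-0.011,0.038,0],[0,0,0]],
    [[-0.01,0.039,0],[0,0,0]],
  ],
)

```text
t: 2.3
ee_pos: [0.4525, 0.0816, 0.3998]
ee_rot: [3.142, 0.0, -2.783]
wrist_force: [1.2, -0.3, -0.6]
width: 0.002
```

```bash
cat >> h.py <<'E'
def barpose(th,T,off=16,ins=32,y=0,retr=0,side=1):
    """closed fingers in front/under bar (side=1) ; off = dist bar centre -> finger axis"""
    b=np.array([66-135*np.cos(th),128+135*np.sin(th)]); n=np.array([np.cos(T),np.sin(T)]); a=np.array([np.sin(T),-np.cos(T)])
    p=b-side*off*n+(ins-retr-173)*a
    return b2w((p[0],y,p[1])),Rt(BX[2],T)
E
python3 - <<'E'
from h import *
T=np.radians(40)
s=rows([barpose(.14,T,off=31,retr=60),barpose(.14,T,off=27,ins=32)])
print(s[0])
E
```

```text
t 2.3 pos [0.4525 0.0816 0.3998] j [ 0.61 -0.   -0.45  0.   -1.12 -1.82] F [ 1.2 -0.3 -0.6] w 0.002
[[[0.02,0.008,0.024],[-0,-0.14,-0.0]],[[0.023,0.008,0.021],[-0,-0.139,-0.0]],[[0.026,0.008,0.017],[-0,-0.14,-0.0]],[[0.028,0.008,0.013],[-0,-0.139,-0.0]],[[0.031,0.008,0.009],[-0,-0.14,-0.0]]]
[[[-0.002,-0,0.03],[-0,0,-0.0]],[[-0.002,-0,0.03],[-0,0,-0.0]]]
[0.38202503 0.0979303  0.23759044]
```

>>> apply_moves(
  commands=[
    [[0.02,0.008,0.024],[0,-0.14,0]],
    [[0.023,0.008,0.021],[0,-0.139,0]],
    [[0.026,0.008,0.017],[0,-0.14,0]],
    [[0.028,0.008,0.013],[0,-0.139,0]],
    [[0.031,0.008,0.009],[0,-0.14,0]],
  ],
)

```text
t: 2.8
ee_pos: [0.4023, 0.0511, 0.3487]
ee_rot: [3.074, 0.607, -2.78]
wrist_force: [0.3, -0.4, -1.5]
width: 0.001
```

Run:
```python
from h import *
T=np.radians(40)
rows([barpose(.14,T,off=27,ins=32)])
shot("side","pics/a1.png",.14,(225,125,130,135),4.4)
```

```text
t 2.8 pos [0.4023 0.0511 0.3487] j [ 0.62 -0.23 -1.01  0.41 -0.2  -2.18] F [ 0.3 -0.4 -1.5] w 0.001
[[[0.022,0.015,0.031],[0.023,-0.031,-0.0]],[[0.022,0.015,0.03],[0.023,-0.03,-0.0]],[[0.024,0.017,0.029],[0.023,-0.031,-0.001]]]
```

View pics/a1.png

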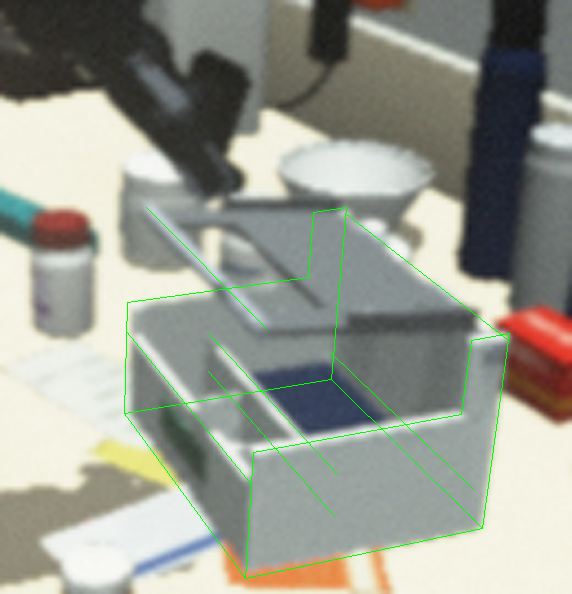

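```bash
cat > kin.py <<'E'
import numpy as np
from scipy.optimize import least_squares
from scipy.spatial.transform import Rotation as R
ry=lambda a:R.from_euler("y",a).as_matrix(); rz=lambda a:R.from_euler("z",a).as_matrix(); rx=lambda a:R.from_euler("x",a).as_matrix()
def fk(q,P,s4=1,s6=1):
    a1,h,L2,L3,L6,d,e3=P
    Rf=rz(q[0])@ry(q[1]-q[2]); Rw=Rf@rx(s4*q[3])@ry(-q[4])
    p=rz(q[0])@(np.array([a1,d,h])+ry(q[1])@[0,0,L2])+Rf@[L3,0,e3]+Rw@[L6,0,0]
    Rt=Rw@rx(s6*q[5])   # tool z = x
    return p,Rt@M
M=np.array([[0,0,1],[0,1,0],[-1,0,0]]).astype(float)
E
python3 - <<'E'
from kin import *
L=[eval(l) for l in open("log.txt")]
def f(P,s4=1):
    return np.concatenate([fk(q,P,s4)[0]-p for _,q,p,r in L])
for s4 in(1,-1):
    r=least_squares(f,[0.1,.3,.5,.4,.1,-.19,0],args=(s4,),x_scale=.1); print(s4,np.round(r.x,4),np.abs(r.fun).max())
    for s6 in(1,-1):
        for t,q,p,e in L: 
            D=R.from_euler("xyz",e).as_matrix().T@fk(q,r.x,s4,s6)[1]; print(s6,np.round(R.from_matrix(D).as_rotvec(),3))
E
```

```text
1 [ 0.1338  0.1334  0.6116  0.3071  0.2249 -0.1964  0.0252] 0.010496903598874341
1 [0.    0.    0.995]
1 [0.    0.    0.995]
1 [-0.    -0.    -2.071]
1 [-0.134 -0.134 -1.99 ]
-1 [0.    0.    1.571]
-1 [0.    0.    1.571]
-1 [-0.     0.     1.571]
-1 [-0.036  0.201  2.361]
-1 [ 0.1312  0.146   0.61    0.3125  0.2288 -0.1873  0.0197] 0.011611946912396073
1 [-0.     0.     0.995]
1 [-0.     0.     0.995]
1 [ 0.    -0.    -2.071]
1 [-0.    -0.    -2.791]
-1 [0.    0.    1.571]
-1 [0.    0.    1.571]
-1 [-0.    -0.     1.571]
-1 [-0.     0.     1.571]
```

```bash
cat >> h.py <<'E'
def Rjx(yaw,T=0): # jaw along box x: rotated -90 about tool z
    return Rt(yaw,T)@R.from_rotvec([0,0,-np.pi/2]).as_matrix()
E
python3 - <<'E'
from h import *
b=b2w((-67.7,0,147+155+70))
rows([(b,Rjx(BX[2]))])
E
```

```text
t 2.85 pos [0.4004 0.0465 0.3463] j [ 0.61 -0.24 -1.02  0.39 -0.2  -2.17] F [-2.6 -2.2 -2.3] w 0.0
[[[-0.009,0.004,0.004],[-0.035,0.044,-0.125]],[[-0.01,0.003,0.004],[-0.035,0.044,-0.125]],[[-0.01,0.002,0.003],[-0.035,0.044,-0.125]],[[-0.01,0,0.003],[-0.035,0.044,-0.125]],[[-0.01,-0.001,0.002],[-0.035,0.044,-0.125]]]
[[[-0.01,-0.002,0.002],[-0.035,0.044,-0.125]],[[-0.01,-0.004,0.001],[-0.035,0.044,-0.124]],[[-0.009,-0.005,0.001],[-0.035,0.044,-0.125]],[[-0.009,-0.006,0.0],[-0.035,0.043,-0.124]],[[-0.008,-0.007,-0.0],[-0.035,0.044,-0.125]]]
[[[-0.007,-0.008,-0.001],[-0.035,0.043,-0.124]],[[-0.005,-0.009,-0.002],[-0.036,0.044,-0.125]]]
```

>>> apply_moves(
  commands=[
    [[-0.009,0.004,0],[-0.035,0.044,-0.125]],
    [[-0.01,0.003,0],[-0.035,0.044,-0.125]],
    [[-0.01,0.002,0],[-0.035,0.044,-0.125]],
    [[-0.01,0,0],[-0.035,0.044,-0.125]],
    [[-0.01,-0.001,0.002],[-0.035,0.044,-0.125]],
  ],
  grip=-0.2,
)

```text
t: 3.35
ee_pos: [0.4306, 0.071, 0.3648]
ee_rot: [-3.055, 0.389, -2.176]
wrist_force: [0.6, -0.1, 0.6]
width: 0.6
```

Run:
```python
from h import *
b=b2w((-67.7,0,147+155+70))
rows([(b,Rjx(BX[2]))])
```

```text
t 3.35 pos [0.4306 0.071  0.3648] j [ 0.59 -0.12 -0.64 -0.1  -0.66 -1.14] F [ 0.6 -0.1  0.6] w 0.6
[[[-0.01,-0.001,0.003],[-0.033,0.04,-0.121]],[[-0.01,-0.002,0.003],[-0.033,0.04,-0.121]],[[-0.01,-0.003,0.002],[-0.033,0.039,-0.121]],[[-0.01,-0.005,0.002],[-0.033,0.04,-0.121]],[[-0.009,-0.006,0.001],[-0.033,0.039,-0.121]]]
[[[-0.008,-0.007,0.001],[-0.034,0.039,-0.121]],[[-0.008,-0.008,0.0],[-0.033,0.04,-0.121]],[[-0.006,-0.009,0.0],[-0.034,0.039,-0.121]]]
```

>>> apply_moves(
  commands=[
    [[-0.01,-0.001,0.003],[-0.033,0.04,-0.121]],
    [[-0.01,-0.002,0.003],[-0.033,0.04,-0.121]],
    [[-0.01,-0.003,0.002],[-0.033,0.039,-0.121]],
    [[-0.01,-0.005,0.002],[-0.033,0.04,-0.121]],
    [[-0.009,-0.006,0.001],[-0.033,0.039,-0.121]],
  ],
)

```text
t: 3.85
ee_pos: [0.4656, 0.1116, 0.3691]
ee_rot: [-3.065, 0.132, -1.572]
wrist_force: [-0.4, 0.3, 0.1]
width: 0.6
```

```bash
python3 - <<'E'
from h import *
b=b2w((-67.7,0,147+155+70))
rows([(b,Rjx(BX[2]))])
E
python3 - <<'E'
from kin import *
L=[eval(l) for l in open("log.txt")]; print(len(L))
def fk2(q,P):
    a1,h,L2,L3,L6,d,e3,e2,wy,wz=P
    Rf=rz(q[0])@ry(q[1]-q[2]); R4=Rf@rx(-q[3]); Rw=R4@ry(-q[4])
    return rz(q[0])@(np.array([a1,d,h])+ry(q[1])@[e2,0,L2])+Rf@[L3,0,e3]+R4@[0,wy,wz]+Rw@[L6,0,0]
f=lambda P:np.concatenate([fk2(q,P)-p for _,q,p,r in L])
r=least_squares(f,[0.1,.2,.6,.4,.1,-.19,0,0,0,0],x_scale=.1); print(np.round(r.x,4),np.abs(r.fun).max())
print(np.round(f(r.x).reshape(-1,3),3))
E
```

```text
t 3.85 pos [0.4656 0.1116 0.3691] j [ 0.62  0.03 -0.47 -0.08 -0.94 -0.58] F [-0.4  0.3  0.1] w 0.6
[[[-0.008,-0.007,0.001],[-0.033,0.039,-0.121]],[[-0.008,-0.008,-0.0],[-0.033,0.039,-0.122]],[[-0.007,-0.009,-0.001],[-0.033,0.039,-0.121]]]
7
[ 0.      0.1988  0.6016  0.4636  0.1999 -0.     -0.     -0.     -0.1918
  0.    ] 5.674550829226632e-10
[[-0.  0. -0.]
 [-0.  0. -0.]
 [-0. -0. -0.]
 [-0.  0.  0.]
 [-0.  0.  0.]
 [ 0.  0. -0.]
 [-0. -0. -0.]]
```

```bash
cat >> kin.py <<'E'
lo=np.array([-3.07,-1.43,-1.02,-3.03,-3.05,-3.03])+.03; hi=np.array([3.07,2.12,1.25,1.67,0,3.03])-.03
def fk(q):
    Rf=rz(q[0])@ry(q[1]-q[2]); R4=Rf@rx(-q[3]); Rw=R4@ry(-q[4])
    p=rz(q[0])@(np.array([0,0,.1988])+ry(q[1])@[0,0,.6016])+Rf@[.4636,0,0]+R4@[0,-.1918,0]+Rw@[.2,0,0]
    return p,Rw@rx(-q[5])@M@R.from_rotvec([0,0,-np.pi/2]).as_matrix()
def ik(p,Rm,q0):
    q0=np.clip(q0,lo+1e-3,hi-1e-3)
    def f(q):
        a,b=fk(q); return np.r_[(a-p)*5,R.from_matrix(b.T@Rm).as_rotvec()]
    r=least_squares(f,q0,bounds=(lo,hi)); return r.x,np.abs(r.fun).max()
E
python3 - <<'E'
from kin import *; from h import *
L=[eval(l) for l in open("log.txt")]
print(max(np.abs(R.from_matrix(fk(q)[1].T@R.from_euler("xyz",e).as_matrix()).as_rotvec()).max() for _,q,p,e in L))
q0=[.6,-.1,-.6,0,-.7,-1.8]
def best(p,Rm):
    return min((ik(p,Rm,s) for s in (q0,[.6,0,-.5,-.5,-1,-.5],[.6,0,-.5,.5,-1,1.5],[.3,0,-.5,1,-1,-1])),key=lambda r:r[1])
for T in (25,30,35):
    t=np.radians(T)
    for y in (38,-35):
      for dy in (0,-.3,.3):
        Rm=Rt(BX[2]+dy,t); p=grasp_tcp(b2w((14,y,78)),Rm); q,e=best(p,Rm); p2=grasp_tcp(b2w((14,y,130)),Rm); q2,e2=best(p2,Rm); print("place",T,y,dy,np.round(q,2),round(e,3),np.round(q2,2),round(e2,3))
for nm,g in(("red",(.398,.349,.052)),("or",(.433,-.0335,.045))):
  for T in(30,):
    for yw in np.arange(-2.4,2.5,.4):
        Rm=Rt(yw,np.radians(T)); q,e=best(grasp_tcp(g,Rm),Rm); print(nm,T,round(yw,1),np.round(q,2),round(e,3))
E
```

```text
4.2692490518491984e-16
place 25 38 0 [ 0.61  0.21 -0.97  0.84 -0.06 -2.65] 0.087 [ 0.56  0.12 -0.99  1.06 -0.09 -2.81] 0.015
place 25 38 -0.3 [ 0.59  0.22 -0.99  1.21 -0.2   3.  ] 0.095 [ 0.59  0.14 -0.99  1.22 -0.23  3.  ] 0.014
place 25 38 0.3 [ 0.69  0.24 -0.79  0.12 -0.11 -1.72] 0.0 [ 0.69  0.15 -0.7   0.05 -0.28 -1.65] 0.0
place 25 -35 0 [ 0.55  0.23 -0.89  0.48 -0.06 -2.22] 0.047 [ 0.53  0.14 -0.92  0.68 -0.11 -2.4 ] 0.0
place 25 -35 -0.3 [ 0.34  0.23 -0.99  1.43 -0.12  3.  ] 0.085 [ 0.5   0.14 -0.96  1.04 -0.19 -3.  ] 0.031
place 25 -35 0.3 [ 0.51  0.25 -0.61 -0.23 -0.28 -1.21] 0.0 [ 0.51  0.17 -0.59 -0.16 -0.39 -1.29] 0.0
place 30 38 0 [ 0.71  0.22 -0.87  0.24 -0.03 -2.13] 0.144 [ 0.6   0.11 -0.99  0.91 -0.08 -2.7 ] 0.096
place 30 38 -0.3 [ 0.62  0.22 -0.99  1.17 -0.24  3.  ] 0.182 [ 0.63  0.13 -0.99  1.18 -0.27  3.  ] 0.101
place 30 38 0.3 [ 0.69  0.23 -0.79 -0.04 -0.03 -1.56] 0.015 [ 0.69  0.13 -0.81  0.15 -0.11 -1.75] 0.0
place 30 -35 0 [ 0.58  0.24 -0.81  0.05 -0.03 -1.82] 0.104 [ 0.51  0.12 -0.94  0.65 -0.04 -2.35] 0.051
place 30 -35 -0.3 [ 0.38  0.23 -0.99  1.39 -0.15  
[... 1472 characters left out ...]
0.5 ] 0.0
or 30 -2.4 [ 0.49  0.47 -0.55  0.14 -1.06  1.72] 0.0
or 30 -2.0 [ 0.6   0.42 -0.73  0.33 -0.91  1.84] 0.0
or 30 -1.6 [ 0.67  0.34 -0.95  0.61 -0.73  1.9 ] 0.0
or 30 -1.2 [ 0.69  0.28 -0.99  0.6  -0.7   2.24] 0.146
or 30 -0.8 [-0.48  0.12 -0.99 -2.88 -0.03  1.03] 0.154
or 30 -0.4 [-0.51  0.11 -0.96 -2.69 -0.05  1.22] 0.036
or 30 -0.0 [ 0.16  0.13 -0.79 -1.02 -0.03 -0.68] 0.118
or 30 0.4 [ 0.17  0.11 -0.81 -0.7  -0.18 -0.68] 0.0
or 30 0.8 [-0.1   0.19 -0.64 -0.83 -0.56  0.01] 0.0
or 30 1.2 [-0.15  0.28 -0.52 -0.75 -0.8   0.33] 0.0
or 30 1.6 [-0.13  0.36 -0.42 -0.64 -0.98  0.57] 0.0
or 30 2.0 [-0.05  0.43 -0.34 -0.52 -1.11  0.79] 0.0
or 30 2.4 [ 0.04  0.48 -0.3  -0.39 -1.2   1.  ] 0.0
```

```bash
cat >> kin.py <<'E'
rng=np.random.default_rng(0)
def best(p,Rm,seeds):
    return min((ik(p,Rm,s) for s in seeds),key=lambda r:r[1])
S0=[[.6,.1,-.6,-.3,-.3,-1.2],[.3,.2,-.7,-.8,-.5,-.3],[.6,0,-.45,0,-1.1,-.4],[.8,.3,-.5,-.5,-.5,-.5]]
E
python3 - <<'E'
from kin import *; from h import *
for th in np.linspace(.14,1.06,5):
    b=b2w((66-135*np.cos(th),0,128+135*np.sin(th))); Rm=Rjx(BX[2]); q,e=best(b+[0,0,.155],Rm,S0); print("lift",round(th,2),np.round(q,2),round(e,3))
for y,x in((38,14),(-35,14)):
  for T in (28,32):
    for dy in(.2,.3,.4,.5):
      for z in(70,88,130,170):
        Rm=Rt(BX[2]+dy,np.radians(T)); q,e=best(grasp_tcp(b2w((x,y,z)),Rm),Rm,S0); 
        if e>.002 or z==70: print(y,T,dy,z,np.round(q,2),round(e,3))
rows([(b2w((-67.7,0,147+155+70)),Rjx(BX[2])),(b2w((-67.7,0,147+155)),Rjx(BX[2]))])
E
```

```text
lift 0.14 [ 0.66  0.18 -0.5  -0.   -0.9  -0.3 ] 0.0
lift 0.37 [ 0.66  0.16 -0.44 -0.   -0.97 -0.3 ] 0.0
lift 0.6 [ 0.65  0.15 -0.38  0.   -1.04 -0.29] 0.0
lift 0.83 [ 0.64  0.17 -0.3   0.   -1.1  -0.28] 0.0
lift 1.06 [ 0.63  0.19 -0.22 -0.   -1.15 -0.27] 0.0
38 28 0.2 70 [ 0.7   0.25 -0.82  0.1  -0.03 -1.79] 0.06
38 28 0.2 88 [ 0.69  0.21 -0.86  0.26 -0.03 -1.94] 0.051
38 28 0.2 130 [ 0.63  0.12 -0.94  0.63 -0.04 -2.27] 0.013
38 28 0.3 70 [ 0.69  0.25 -0.8   0.05 -0.03 -1.65] 0.012
38 28 0.3 88 [ 0.68  0.21 -0.84  0.19 -0.03 -1.78] 0.006
38 28 0.4 70 [ 0.63  0.26 -0.64 -0.31 -0.2  -1.16] 0.0
38 28 0.5 70 [ 0.56  0.26 -0.55 -0.46 -0.31 -0.87] 0.0
38 32 0.2 70 [ 0.68  0.25 -0.73 -0.26 -0.03 -1.42] 0.073
38 32 0.2 88 [ 0.7   0.21 -0.78 -0.1  -0.03 -1.58] 0.075
38 32 0.2 130 [ 0.68  0.12 -0.89  0.31 -0.03 -1.99] 0.055
38 32 0.2 170 [ 0.62  0.05 -0.96  0.68 -0.03 -2.31] 0.014
38 32 0.3 70 [ 0.67  0.25 -0.73 -0.24 -0.03 -1.34] 0.014
38 32 0.3 88 [ 0.68  0.21 -0.77 -0.11 -0.03 -1.48] 0.016
38 32 0.3 130 [ 0.68  0.13 -0.86  0.21 -0.03 -1.8 ] 0.006
38 32 0.4 70 [ 0.58  0.25 -0.6  -0.51 -0.19 -0.92] 0.0
38 32 0.5 70 [ 0.5   0.26 -0.52 -0.64 -0.32 -0.65] 0.0
-35 28 0.2 70 [ 0.56  0.26 -0.76 -0.02 -0.06 -1.55] 0.0
-35 28 0.3 70 [ 0.49  0.26 -0.6  -0.35 -0.24 -1.07] 0.0
-35 28 0.4 70 [ 0.42  0.27 -0.53 -0.48 -0.34 -0.81] 0.0
-35 28 0.5 70 [ 0.37  0.29 -0.47 -0.55 -0.43 -0.62] 0.0
-35 32 0.2 70 [ 0.54  0.26 -0.72 -0.24 -0.04 -1.31] 0.0
-35 32 0.3 70 [ 0.43  0.26 -0.57 -0.55 -0.23 -0.84] 0.0
-35 32 0.4 70 [ 0.36  0.27 -0.5  -0.66 -0.34 -0.6 ] 0.0
-35 32 0.5 70 [ 0.31  0.29 -0.45 -0.71 -0.44 -0.43] 0.0
t 3.85 pos [0.4656 0.1116 0.3691] j [ 0.62  0.03 -0.47 -0.08 -0.94 -0.58] F [-0.4  0.3  0.1] w 0.6
[[[-0.008,-0.007,0.001],[-0.033,0.039,-0.121]],[[-0.008,-0.008,-0.0],[-0.033,0.039,-0.122]],[[-0.007,-0.009,-0.001],[-0.033,0.039,-0.121]],[[0,0,0.035],[-0,0,-0.0]],[[0,0,0.035],[-0,0,-0.0]]]
```

>>> apply_moves(
  commands=[
    [[-0.008,-0.007,0.001],[-0.033,0.039,-0.121]],
    [[-0.008,-0.008,0],[-0.033,0.039,-0.122]],
    [[-0.007,-0.009,-0.001],[-0.033,0.039,-0.121]],
    [[0,0,0.03],[0,0,0]],
  ],
  grip=0.3,
)

```text
t: 4.25
ee_pos: [0.4889, 0.1389, 0.3451]
ee_rot: [-3.134, 0.0, -1.211]
wrist_force: [0.1, -0.1, -0.7]
width: 0.35
```

Run:
```python
from h import *
shot("side","pics/a2.png",None,(235,115,110,135),4.4)
shot("top","pics/a2t.png",None,(210,95,140,110),5)
rows([(b2w((-67.7,0,147+155)),Rjx(BX[2]))])
```

```text
t 4.35 pos [0.4855 0.1367 0.3392] j [ 0.66  0.13 -0.45 -0.   -0.99 -0.31] F [-0.3 -0.3 -0.6] w 0.35
[[[0,-0.001,0.037],[0.004,0.001,-0.005]]]
```

View pics/a2.png

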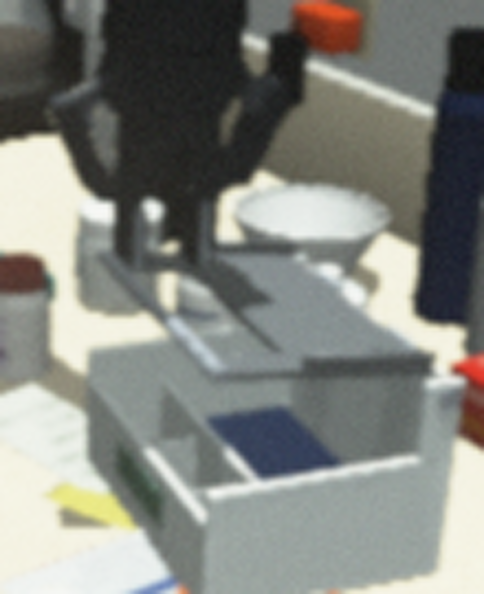

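View pics/a2t.png

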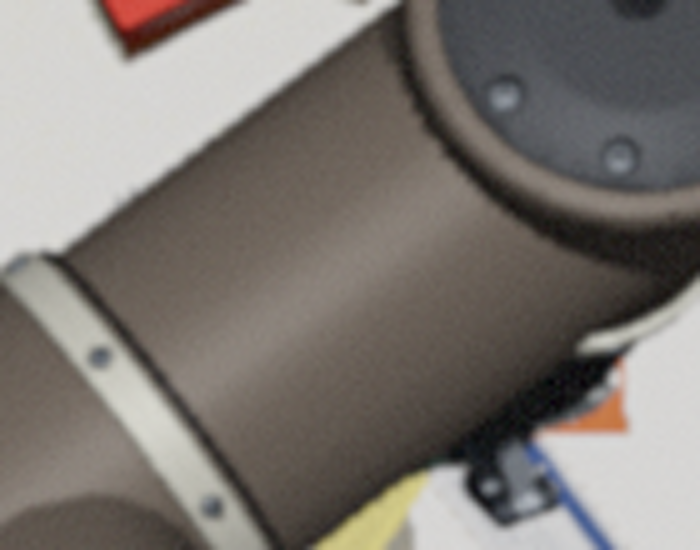

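>>> apply_moves(
  commands=[
    [[0,0,0.02],[0.004,0.001,-0.005]],
    [[0,0,0.017],[0,0,0]],
    [[0,0,0],[0,0,0]],
  ],
)

```text
t: 4.65
ee_pos: [0.486, 0.1364, 0.3043]
ee_rot: [-3.139, -0.0, -1.213]
wrist_force: [-1.0, -0.8, -0.4]
width: 0.35
```

>>> apply_moves(
  commands=[
    [[0,0,0],[0,0,0]],
    [[0,0,0],[0,0,0]],
    [[0,0,0],[0,0,0]],
  ],
  grip=1,
  squeeze=20,
)

```text
t: 4.95
ee_pos: [0.4871, 0.1371, 0.3066]
ee_rot: [-3.134, 0.0, -1.212]
wrist_force: [0.5, -0.6, 1.2]
width: 0.103
```

Run:
```python
from h import *
shot("side","pics/a3.png",None,(235,115,110,135),4.4)
print(cur())
```

```text
{'t': 5.0, 'joints': array([ 0.66391247,  0.16910402, -0.49509652,  0.00243409, -0.89902743,
       -0.30637363]), 'qd': array([ 0.00136332,  0.00202376, -0.00447495,  0.00278995,  0.00680008,
        0.00106907]), 'joint_torque': array([  0.61067417, -37.75504947,  24.33424473,   5.38114473,
         0.11391878,   0.05013188]), 'ee_pos': array([0.4870862 , 0.13708152, 0.30651558]), 'ee_rot': array([-3.13380004e+00,  4.54805923e-04, -1.21174802e+00]), 'wrist_force': array([-0.03756488, -0.64534995,  1.23635166]), 'wrist_torque': array([-0.33512501, -0.17924623, -0.0377698 ]), 'width': 0.10685987537948344}
```

View pics/a3.png

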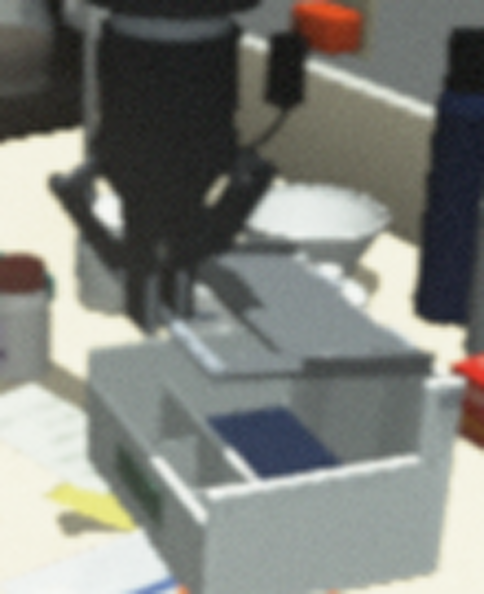

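Run:
```python
from h import *
o=cur(); p=o["ee_pos"]; b0=b2w((66-135*np.cos(.15),0,128+135*np.sin(.15)))
Rm=R.from_euler("xyz",o["ee_rot"]).as_matrix()
rows([(p+b2w((66-135*np.cos(t),0,128+135*np.sin(t)))-b0,Rm) for t in np.linspace(.15,1.05,11)[1:]])
```

```text
t 5.0 pos [0.4871 0.1371 0.3065] j [ 0.66  0.17 -0.5   0.   -0.9  -0.31] F [-0.  -0.6  1.2] w 0.107
[[[-0,-0.002,-0.012],[0,0,0.0]],[[-0,-0.004,-0.012],[0,0,0.0]],[[-0,-0.004,-0.011],[0,0,0.0]],[[-0,-0.006,-0.011],[0,0,0.0]],[[-0,-0.006,-0.01],[0,0,0.0]]]
[[[-0,-0.008,-0.01],[0,0,0.0]],[[-0,-0.008,-0.008],[0,0,0.0]],[[-0,-0.009,-0.009],[0,0,0.0]],[[-0,-0.01,-0.007],[0,0,0.0]],[[-0,-0.01,-0.006],[0,0,0.0]]]
```

>>> apply_moves(
  commands=[
    [[0,-0.002,-0.012],[0,0,0]],
    [[0,-0.004,-0.012],[0,0,0]],
    [[0,-0.004,-0.011],[0,0,0]],
    [[0,-0.006,-0.011],[0,0,0]],
    [[0,-0.006,-0.01],[0,0,0]],
  ],
)

```text
t: 5.5
ee_pos: [0.5055, 0.1439, 0.3616]
ee_rot: [3.142, 0.0, -1.212]
wrist_force: [-9.3, -2.1, 1.0]
width: 0.105
```

Run:
```python
from h import *
shot("side","pics/a4.png",None,(235,85,110,135),4.4)
o=cur();print(o["wrist_force"],o["width"],o["ee_pos"])
```

```text
[-12.56199341  -2.72138386   8.83295629] 0.10427937675545589 [0.50627328 0.14416981 0.36327068]
```

View pics/a4.png

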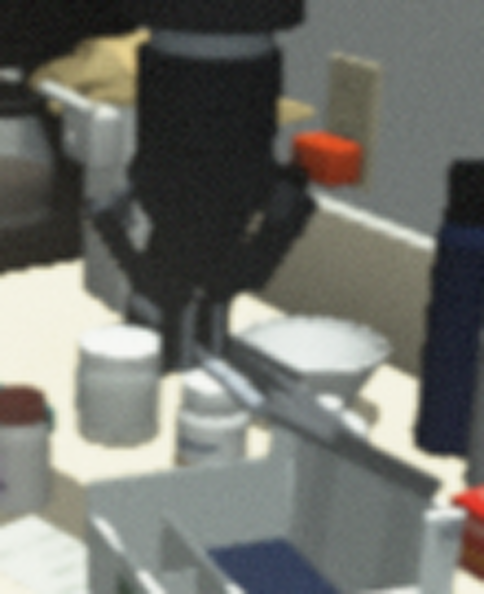

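>>> apply_moves(
  commands=[
    [[0,-0.005,-0.01],[0,0,0]],
    [[0,-0.007,-0.009],[0,0,0]],
    [[0,-0.009,-0.008],[0,0,0]],
  ],
)

```text
t: 5.85
ee_pos: [0.5253, 0.1512, 0.3897]
ee_rot: [-3.141, -0.0, -1.212]
wrist_force: [-16.2, -3.2, 9.9]
width: 0.102
```

>>> apply_moves(
  commands=[
    [[0,-0.007,-0.01],[0,0,0]],
    [[0,-0.008,-0.009],[0,0,0]],
    [[0,-0.006,-0.004],[0,0,0]],
  ],
)

```text
t: 6.15
ee_pos: [0.5477, 0.1599, 0.4112]
ee_rot: [-3.134, 0.001, -1.212]
wrist_force: [6.8, -0.6, -18.4]
width: 0.102
```

Run:
```python
from h import *
shot("side","pics/a5.png",1.05,(235,65,110,135),4.4)
o=cur();print(o["wrist_force"],o["width"],o["ee_pos"],b2w((66-135*np.cos(1.05),0,128+135*np.sin(1.05)))+[0,0,.155])
```

```text
[  8.2793114    0.02830097 -11.41460162] 0.10537577406090393 [0.54824503 0.16014409 0.41151863] [0.54918733 0.16025623 0.40010214]
```

View pics/a5.png

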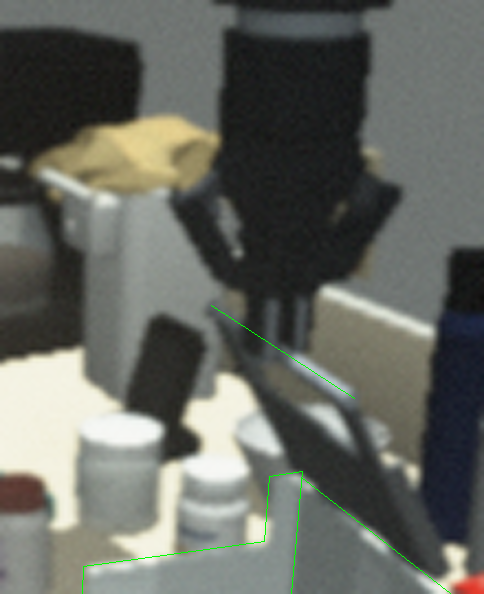

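>>> apply_moves(
  commands=[
    [[0,-0.005,0.0],[0,0,0]],
    [[0,0,0],[0,0,0]],
  ],
)

```text
t: 6.4
ee_pos: [0.5505, 0.1609, 0.4123]
ee_rot: [-3.139, -0.0, -1.212]
wrist_force: [-7.2, -2.5, 0.5]
width: 0.103
```

Run:
```python
from h import *
shot("side","pics/a6.png",1.05,(235,65,110,135),4.4)
o=cur();print(o["wrist_force"],o["width"],o["ee_pos"])
```

```text
[-5.95406783 -3.21483058 -0.0283899 ] 0.10607054069855736 [0.55041657 0.16084375 0.41224301]
```

View pics/a6.png

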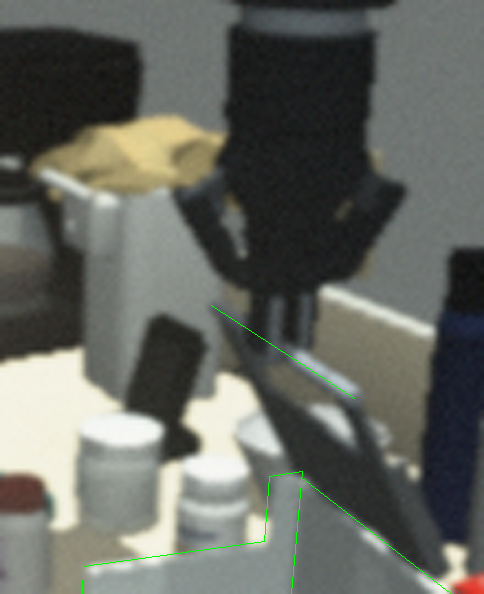

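>>> apply_moves(
  commands=[
    [[0,-0.005,-0.003],[0,0,0]],
    [[0,0,0],[0,0,0]],
  ],
)

```text
t: 6.65
ee_pos: [0.5524, 0.1615, 0.4125]
ee_rot: [3.134, 0.0, -1.213]
wrist_force: [-17.6, -4.9, -3.1]
width: 0.104
```

>>> apply_moves(
  commands=[
    [[0,0,0],[0,0,0]],
    [[0,0.002,0],[0,0,0]],
    [[0,0,-0.02],[0,0,0]],
    [[0,0,-0.03],[0,0,0]],
    [[0,0,-0.03],[0,0,0]],
  ],
  grip=0.4,
)

```text
t: 7.15
ee_pos: [0.5536, 0.1621, 0.4971]
ee_rot: [-3.133, 0.0, -1.211]
wrist_force: [0.3, 0.3, -0.8]
width: 0.296
```

Run:
```python
from h import *; from kin import *
shot("side","pics/a7.png",1.05,(235,45,110,135),4.4)
shot("top","pics/a7t.png",1.05,(160,95,200,140),4)
o=cur()
yw=1.6; T=np.radians(32)
Rm=Rt(yw,T); g=np.array([.398,.349,.052])
q,e=best(grasp_tcp(g,Rm),Rm,S0);print(np.round(q,2),e)
pre=g-.09*Rm[:,2]
q2,e=best(grasp_tcp(pre,Rm),Rm,[q]);print(np.round(q2,2),e)
# joint-space path current -> pre
for a in np.linspace(0,1,6): print(np.round(fk(o["joints"]*(1-a)+q2*a)[0],3))
```

```text
[ 0.69  0.3  -0.47 -0.82 -0.61 -0.02] 5.551115123125783e-16
[ 0.63  0.14 -0.47 -0.69 -0.75 -0.14] 4.440892098500626e-15
[0.554 0.162 0.501]
[0.53  0.18  0.441]
[0.502 0.196 0.387]
[0.47  0.208 0.339]
[0.436 0.216 0.297]
[0.402 0.219 0.26 ]
```

View pics/a7.png

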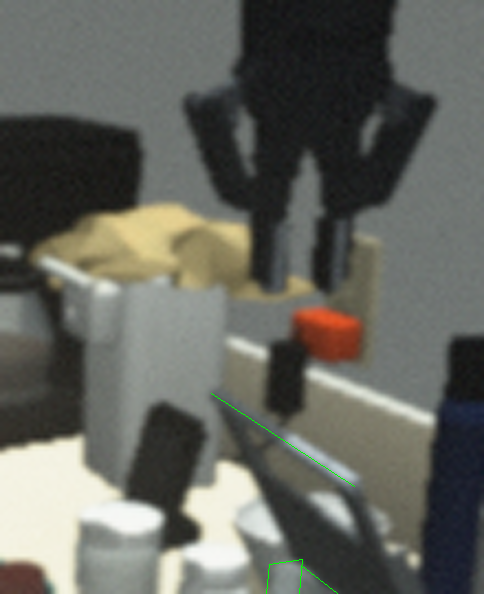

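View pics/a7t.png

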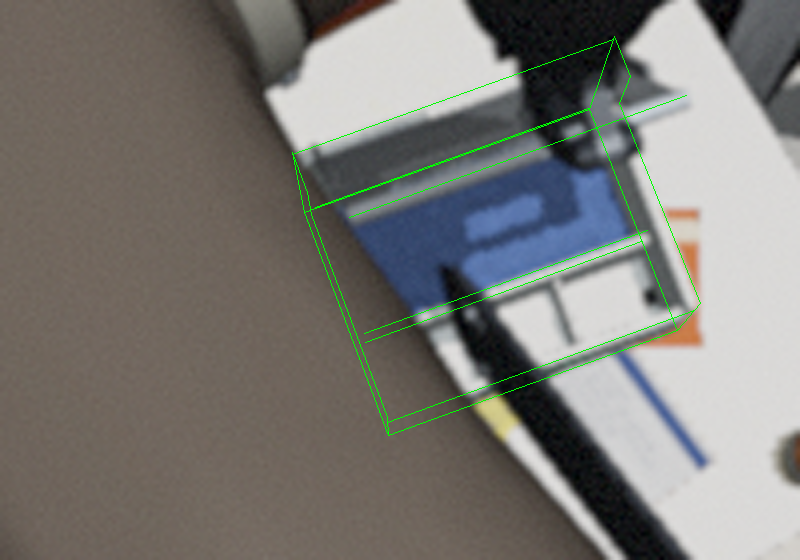

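Run:
```python
from h import *; from kin import *
yw=1.6; T=np.radians(32)
Rm=Rt(yw,T); g=np.array([.398,.349,.052]); pre=g-.09*Rm[:,2]
rows([((.44,.2,.46),Rm),(grasp_tcp(pre,Rm),Rm)])
```

```text
t 7.25 pos [0.5542 0.1622 0.5011] j [ 0.62  0.15 -0.06  0.   -1.35 -0.27] F [ 0.3  0.2 -0.6] w 0.302
[[[-0.015,0.019,0.008],[0.015,-0.11,0.065]],[[-0.013,0.02,0.009],[0.015,-0.11,0.065]],[[-0.011,0.021,0.01],[0.015,-0.11,0.065]],[[-0.008,0.021,0.011],[0.016,-0.11,0.066]],[[-0.005,0.022,0.011],[0.015,-0.11,0.065]]]
[[[0.018,0.008,0.036],[0,-0,0.0]],[[0.018,0.007,0.036],[0,-0,0.0]],[[0.018,0.008,0.036],[0,-0,0.0]],[[0.017,0.007,0.036],[0,-0,0.0]],[[0.018,0.008,0.037],[0,-0,0.0]]]
```

>>> apply_moves(
  commands=[
    [[-0.015,0.019,0.008],[0.015,-0.11,0.065]],
    [[-0.013,0.02,0.009],[0.015,-0.11,0.065]],
    [[-0.011,0.021,0.01],[0.015,-0.11,0.065]],
    [[-0.008,0.021,0.011],[0.016,-0.11,0.066]],
    [[-0.005,0.022,0.011],[0.015,-0.11,0.065]],
  ],
  grip=-0.8,
)

```text
t: 7.75
ee_pos: [0.4385, 0.2003, 0.4562]
ee_rot: [3.132, 0.56, -1.55]
wrist_force: [0.5, -0.8, -0.0]
width: 0.896
```

>>> apply_moves(
  commands=[
    [[0.018,0.008,0.036],[0,0,0]],
    [[0.018,0.007,0.036],[0,0,0]],
    [[0.018,0.008,0.036],[0,0,0]],
    [[0.017,0.007,0.036],[0,0,0]],
    [[0.018,0.008,0.037],[0,0,0]],
  ],
)

```text
t: 8.25
ee_pos: [0.3987, 0.2186, 0.2547]
ee_rot: [3.135, 0.556, -1.545]
wrist_force: [0.3, -0.0, 0.1]
width: 0.897
```

Run:
```python
from h import *; from kin import *
yw=1.6; T=np.radians(32)
shot("side","pics/b1.png",None,(190,100,110,135),4.4,[(.398,.349,.084,.021)])
shot("top","pics/b1t.png",None,(150,170,140,110),5,[(.398,.349,.084,.021)])
Rm=Rt(yw,T); g=np.array([.398,.349,.052]); rows([(grasp_tcp(g,Rm),Rm)])
```

```text
t 8.35 pos [0.3967 0.2177 0.2511] j [ 0.63  0.15 -0.48 -0.7  -0.75 -0.13] F [-0.1 -0.6  0.3] w 0.898
[[[-0.003,-0.003,0.042],[0.007,-0.004,-0.005]],[[-0.003,-0.003,0.041],[0.007,-0.003,-0.004]]]
```

View pics/b1.png

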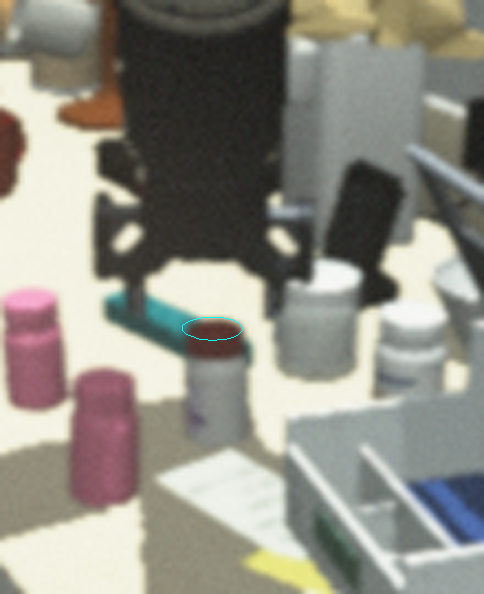

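View pics/b1t.png

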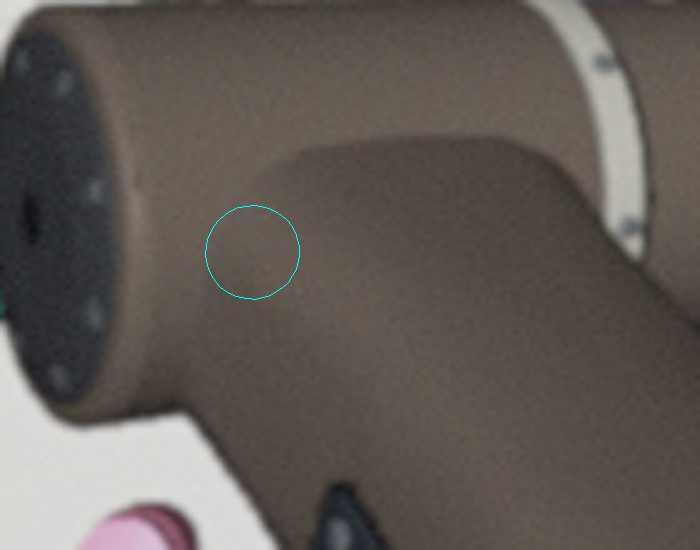

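>>> apply_moves(
  commands=[
    [[-0.003,-0.003,0.034],[0.007,-0.004,-0.005]],
    [[-0.003,-0.003,0.034],[0.007,-0.003,-0.004]],
    [[0,0,0.015],[0,0,0]],
    [[0,0,0],[0,0,0]],
  ],
)

```text
t: 8.75
ee_pos: [0.4033, 0.2682, 0.1874]
ee_rot: [-3.135, 0.561, -1.537]
wrist_force: [-0.8, -0.2, 0.0]
width: 0.901
```

>>> apply_moves(
  commands=[
    [[0,0,0],[0,0,0]],
    [[0,0,0],[0,0,0]],
    [[0,0,0],[0,0,0]],
    [[0,0,0],[0,0,0]],
  ],
  grip=1,
  squeeze=30,
)

```text
t: 9.15
ee_pos: [0.4031, 0.2672, 0.1892]
ee_rot: [-3.131, 0.563, -1.536]
wrist_force: [-0.9, -0.3, 5.5]
width: 0.52
```

Run:
```python
from h import *; from kin import *
shot("side","pics/b2.png",None,(190,120,110,135),4.4,[(.398,.349,.084,.021)])
o=cur();print(o["t"],o["width"],o["wrist_force"],o["ee_pos"],o["ee_rot"])
Rm=R.from_euler("xyz",o["ee_rot"]).as_matrix(); print(o["ee_pos"]+.155*Rm[:,2],np.degrees(np.arccos(-Rm[2,2])))
```

```text
9.2 0.5130767150102643 [-0.66733881 -1.87001365  5.30693013] [0.40306843 0.26715474 0.18918851] [-3.13100948  0.56344392 -1.5360855 ]
[0.40183498 0.3499428  0.05815564] 32.288037054930136
```

View pics/b2.png

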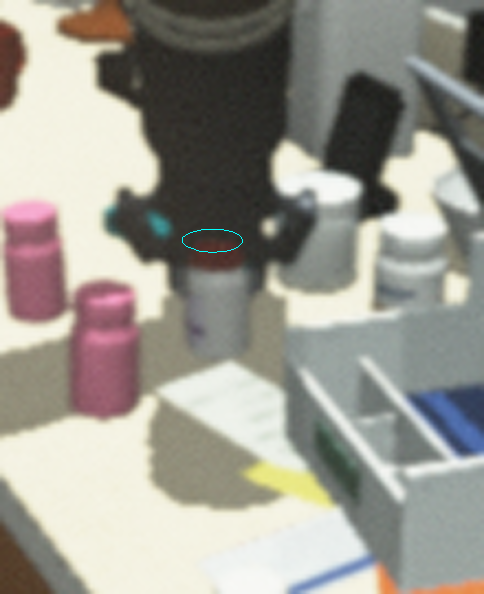

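```bash
cat >> h.py <<'E'
def carry(bx,by,bot,dy,T,off,h0):
    yw=BX[2]+dy; c=b2w((bx,by,0)); return (np.array([c[0]-off*np.cos(yw),c[1]-off*np.sin(yw),h0+bot/1000]),Rt(yw,T))
E
python3 - <<'E'
from h import *; from kin import *
T=np.radians(32.3)
for dy in(.4,.45,.5):
  for a in((-70,30,100),(-30,38,75),(7,38,57),(9,38,15)):
    p,Rm=carry(*a,dy,T,.082,.1892); q,e=best(p,Rm,S0); print(dy,a,np.round(p,3),np.round(q,2),round(e,4))
o=cur(); Rm=R.from_euler("xyz",o["ee_rot"]).as_matrix()
p1=o["ee_pos"]+[0,0,.1]
rows([(p1,Rm),carry(-70,30,100,.45,T,.082,.1892)])
E
```

```text
0.4 (-70, 30, 100) [0.415 0.108 0.289] [ 0.7  -0.06 -0.82 -0.14 -0.24 -1.38] 0.0
0.4 (-30, 38, 75) [0.449 0.129 0.264] [ 0.67  0.06 -0.74 -0.24 -0.21 -1.26] 0.0
0.4 (7, 38, 57) [0.484 0.142 0.246] [ 0.62  0.16 -0.65 -0.34 -0.22 -1.12] 0.0
0.4 (9, 38, 15) [0.486 0.143 0.204] [ 0.58  0.24 -0.61 -0.51 -0.19 -0.92] 0.0
0.45 (-70, 30, 100) [0.418 0.105 0.289] [ 0.64 -0.04 -0.75 -0.28 -0.32 -1.16] 0.0
0.45 (-30, 38, 75) [0.452 0.126 0.264] [ 0.62  0.07 -0.67 -0.37 -0.29 -1.05] 0.0
0.45 (7, 38, 57) [0.487 0.139 0.246] [ 0.58  0.16 -0.59 -0.44 -0.29 -0.95] 0.0
0.45 (9, 38, 15) [0.489 0.14  0.204] [ 0.54  0.24 -0.56 -0.59 -0.26 -0.76] 0.0
0.5 (-70, 30, 100) [0.421 0.102 0.289] [ 0.59 -0.03 -0.69 -0.38 -0.39 -0.98] 0.0
0.5 (-30, 38, 75) [0.455 0.124 0.264] [ 0.57  0.08 -0.62 -0.46 -0.35 -0.89] 0.0
0.5 (7, 38, 57) [0.49  0.137 0.246] [ 0.54  0.17 -0.55 -0.51 -0.35 -0.81] 0.0
0.5 (9, 38, 15) [0.492 0.137 0.204] [ 0.5   0.25 -0.53 -0.65 -0.32 -0.64] 0.0
t 9.2 pos [0.4031 0.2672 0.1892] j [ 0.68  0.29 -0.46 -0.82 -0.61 -0.02] F [-0.7 -1.9  5.3] w 0.513
[[[-0.018,-0,-0.028],[0,0,0.0]],[[-0.018,-0,-0.028],[0,0,0.0]],[[-0.017,-0.001,-0.029],[0,0,0.0]],[[0.023,-0.002,-0.014],[0.069,0.001,0.112]],[[0.022,-0.005,-0.014],[0.069,0,0.112]]]
[[[0.022,-0.009,-0.014],[0.069,0.001,0.112]],[[0.021,-0.012,-0.013],[0.069,0,0.112]],[[0.019,-0.015,-0.012],[0.07,0.001,0.113]],[[0.017,-0.017,-0.011],[0.069,0,0.112]]]
```

>>> apply_moves(
  commands=[
    [[-0.018,0,-0.028],[0,0,0]],
    [[-0.018,0,-0.028],[0,0,0]],
    [[-0.017,-0.001,-0.029],[0,0,0]],
    [[0,0,0],[0,0,0]],
  ],
)

```text
t: 9.6
ee_pos: [0.4039, 0.2671, 0.2934]
ee_rot: [-3.124, 0.567, -1.532]
wrist_force: [0.2, -0.4, 0.0]
width: 0.514
```

Run:
```python
from h import *; from kin import *
shot("side","pics/b3.png",None,(190,70,110,135),4.4)
T=np.radians(32.3)
rows([carry(-70,30,100,.45,T,.082,.1892)])
```

```text
t 9.65 pos [0.4032 0.2668 0.291 ] j [ 0.74  0.11 -0.43 -0.64 -0.74 -0.29] F [-0.5 -0.5 -2.4] w 0.514
[[[0.023,-0.002,-0.014],[0.069,0.001,0.112]],[[0.023,-0.005,-0.014],[0.069,0.001,0.113]],[[0.022,-0.009,-0.014],[0.069,0.001,0.112]],[[0.021,-0.012,-0.013],[0.069,0.001,0.113]],[[0.019,-0.015,-0.012],[0.069,0.001,0.112]]]
[[[0.017,-0.017,-0.01],[0.069,0.001,0.113]]]
```

View pics/b3.png

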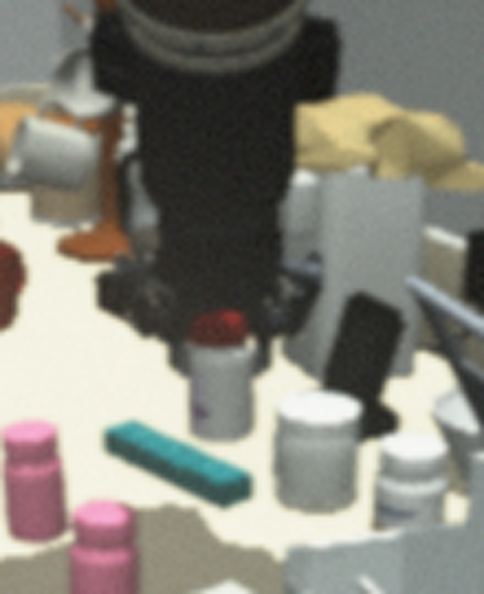

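>>> apply_moves(
  commands=[
    [[0.023,-0.002,-0.014],[0.069,0.001,0.112]],
    [[0.023,-0.005,-0.014],[0.069,0.001,0.113]],
    [[0.022,-0.009,-0.014],[0.069,0.001,0.112]],
    [[0.021,-0.012,-0.013],[0.069,0.001,0.113]],
    [[0.019,-0.015,-0.012],[0.069,0.001,0.112]],
  ],
)

```text
t: 10.15
ee_pos: [0.415, 0.1294, 0.2867]
ee_rot: [3.141, 0.559, -2.208]
wrist_force: [-0.5, -1.0, -0.7]
width: 0.517
```

>>> apply_moves(
  commands=[
    [[0.017,-0.017,-0.01],[0.069,0.001,0.113]],
    [[0,0,0],[0,0,0]],
  ],
)

```text
t: 10.35
ee_pos: [0.4156, 0.1023, 0.2852]
ee_rot: [3.138, 0.555, -2.343]
wrist_force: [0.2, 1.5, -1.3]
width: 0.516
```

Run:
```python
from h import *; from kin import *
shot("side","pics/b4.png",1.05,(225,80,115,130),4.6)
T=np.radians(32.3)
rows([carry(-30,38,76,.45,T,.082,.1892),carry(7,38,58,.45,T,.082,.1892)],vmax=.025)
```

```text
t 10.4 pos [0.4161 0.1035 0.2856] j [ 0.64 -0.04 -0.75 -0.28 -0.32 -1.16] F [-0.2 -0.1 -1.4] w 0.516
[[[-0.012,-0.005,0.02],[0,-0.004,-0.001]],[[-0.012,-0.005,0.019],[0,-0.004,-0.001]],[[-0.009,-0.008,0.017],[0,-0,-0.0]],[[-0.01,-0.008,0.016],[0,-0,-0.0]]]
```

View pics/b4.png

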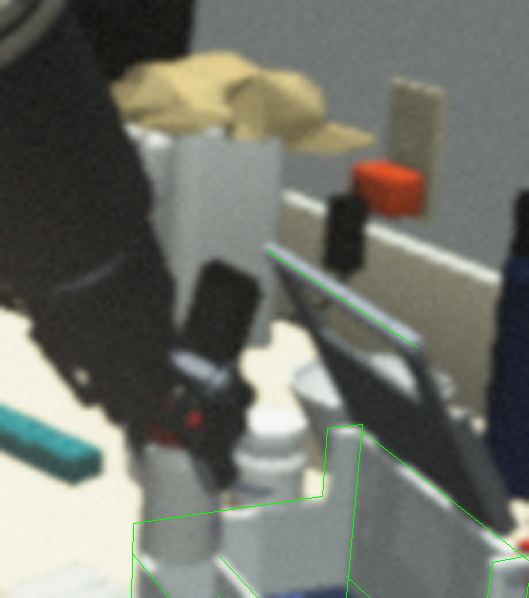

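>>> apply_moves(
  commands=[
    [[-0.012,-0.005,0.02],[0,-0.004,-0.001]],
    [[-0.012,-0.005,0.019],[0,-0.004,-0.001]],
    [[-0.009,-0.008,0.017],[0,0,0]],
    [[-0.01,-0.008,0.016],[0,0,0]],
    [[0,0,0],[0,0,0]],
  ],
)

```text
t: 10.9
ee_pos: [0.4898, 0.1424, 0.2471]
ee_rot: [3.141, 0.564, -2.33]
wrist_force: [-0.2, 0.4, -0.8]
width: 0.513
```

Run:
```python
from h import *; from kin import *
c=b2w((7,38,0))
o=cur(); C=[(c[0],c[1],o["ee_pos"][2]-.1892+z,r) for z,r in((0,.023),(.07,.023),(.084,.021))]
shot("side","pics/b5.png",1.05,(235,100,115,130),4.6,C)
shot("top","pics/b5t.png",1.05,(200,95,150,120),5,C)
T=np.radians(32.3)
rows([carry(8,38,38,.45,T,.082,.1892)],vmax=.01)
```

```text
t 11.0 pos [0.488  0.1414 0.2477] j [ 0.58  0.16 -0.59 -0.44 -0.29 -0.96] F [-0.8 -0.7 -1.3] w 0.513
[[[0.004,-0,0.006],[0.001,0,0.0]],[[0.004,-0.001,0.005],[0,0,0.001]],[[0.004,-0,0.006],[0.001,0,0.0]]]
```

View pics/b5.png

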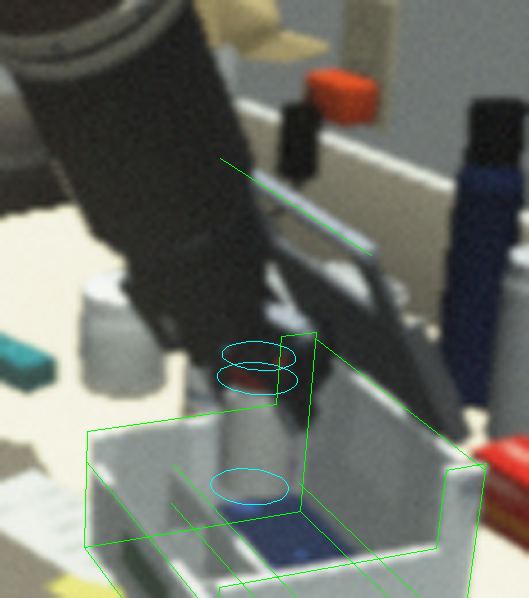

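View pics/b5t.png

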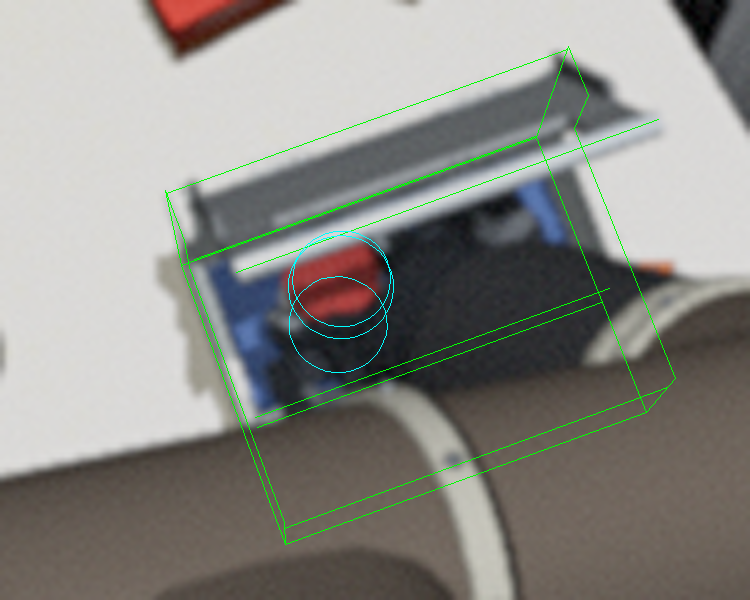

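Run:
```python
from h import *
rows([carry(12,38,57,.45,np.radians(32.3),.082,.1892),carry(12,38,39,.45,np.radians(32.3),.082,.1892)],vmax=.008)
```

```text
t 11.0 pos [0.488  0.1414 0.2477] j [ 0.58  0.16 -0.59 -0.44 -0.29 -0.96] F [-0.8 -0.7 -1.3] w 0.513
[[[-0.001,-0.003,0.002],[0.002,0,0.001]],[[0.003,0,0.005],[-0,0,0.0]],[[0.003,0,0.005],[-0,0,0.0]],[[0.004,0,0.006],[-0,0,0.0]]]
```

>>> apply_moves(
  commands=[
    [[-0.002,-0.003,0.003],[0.002,0,0.001]],
    [[0.003,0,0.005],[0,0,0]],
    [[0.003,0,0.005],[0,0,0]],
    [[0.004,0,0.006],[0,0,0]],
    [[0,0,0],[0,0,0]],
  ],
)

```text
t: 11.5
ee_pos: [0.4919, 0.1415, 0.2271]
ee_rot: [-3.142, 0.564, -2.334]
wrist_force: [-0.2, -0.9, 0.2]
width: 0.516
```

Run:
```python
from h import *
o=cur();print(o["wrist_force"],o["ee_pos"],"bottom",o["ee_pos"][2]-.1892)
shot("side","pics/b6.png",1.05,(235,100,115,130),4.6)
```

```text
[-0.18462659 -0.88461983  0.2488458 ] [0.49194165 0.14147386 0.22707124] bottom 0.0378712374737967
```

View pics/b6.png

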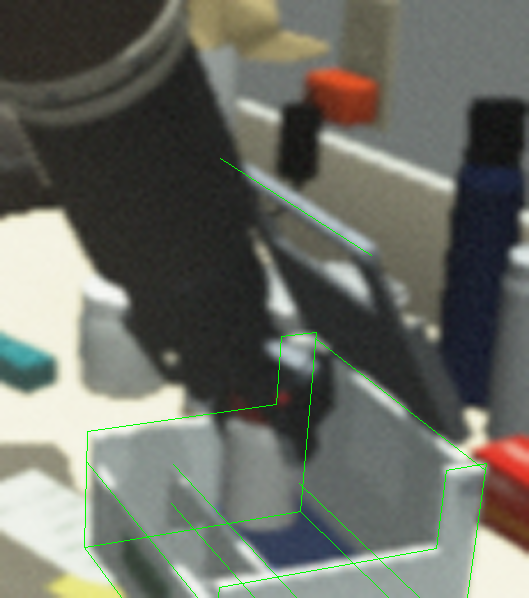

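>>> apply_moves(
  commands=[
    [[0.001,0,0.0016],[0,0,0]],
    [[0.001,0,0.0016],[0,0,0]],
    [[0,0,0],[0,0,0]],
  ],
)

```text
t: 11.85
ee_pos: [0.4924, 0.1417, 0.2242]
ee_rot: [-3.141, 0.565, -2.333]
wrist_force: [-0.1, 0.0, -0.5]
width: 0.516
```

>>> apply_moves(
  commands=[
    [[0.001,0,0.0016],[0,0,0]],
    [[0,0,0],[0,0,0]],
  ],
)

```text
t: 12.05
ee_pos: [0.4924, 0.1417, 0.2223]
ee_rot: [-3.141, 0.565, -2.333]
wrist_force: [0.2, 0.7, -0.1]
width: 0.514
```

>>> apply_moves(
  commands=[
    [[0.001,0,0.0016],[0,0,0]],
    [[0,0,0],[0,0,0]],
  ],
)

```text
t: 12.25
ee_pos: [0.4925, 0.1417, 0.2203]
ee_rot: [-3.141, 0.565, -2.333]
wrist_force: [0.4, 1.0, -0.2]
width: 0.514
```

Bottom estimated at 31 mm with no contact yet. I'll continue in 2 mm steps.

>>> apply_moves(
  commands=[
    [[0.001,0,0.0016],[0,0,0]],
    [[0,0,0],[0,0,0]],
  ],
)

```text
t: 12.45
ee_pos: [0.4924, 0.1418, 0.2184]
ee_rot: [-3.141, 0.565, -2.333]
wrist_force: [0.3, -0.5, -0.9]
width: 0.521
```

>>> apply_moves(
  commands=[
    [[0.001,0,0.0016],[0,0,0]],
    [[0,0,0],[0,0,0]],
  ],
)

```text
t: 12.65
ee_pos: [0.4925, 0.1417, 0.2165]
ee_rot: [-3.141, 0.565, -2.333]
wrist_force: [0.5, 0.8, -0.9]
width: 0.515
```

>>> apply_moves(
  commands=[
    [[0.001,0,0.0016],[0,0,0]],
    [[0,0,0],[0,0,0]],
  ],
)

```text
t: 12.85
ee_pos: [0.4925, 0.1417, 0.2146]
ee_rot: [-3.141, 0.565, -2.333]
wrist_force: [0.5, -0.1, -0.3]
width: 0.515
```

>>> apply_moves(
  commands=[
    [[0.001,0,0.0016],[0,0,0]],
    [[0,0,0],[0,0,0]],
  ],
)

```text
t: 13.05
ee_pos: [0.4925, 0.1417, 0.2127]
ee_rot: [-3.141, 0.565, -2.333]
wrist_force: [-0.5, 0.1, -1.0]
width: 0.516
```

>>> apply_moves(
  commands=[
    [[0.001,0,0.0016],[0,0,0]],
    [[0,0,0],[0,0,0]],
  ],
)

```text
t: 13.25
ee_pos: [0.4925, 0.1418, 0.2109]
ee_rot: [-3.141, 0.565, -2.333]
wrist_force: [-0.1, -0.7, -1.3]
width: 0.513
```

>>> apply_moves(
  commands=[
    [[0.001,0,0.0016],[0,0,0]],
    [[0,0,0],[0,0,0]],
  ],
)

```text
t: 13.45
ee_pos: [0.4927, 0.1418, 0.2092]
ee_rot: [-3.14, 0.566, -2.333]
wrist_force: [0.3, -0.1, 0.2]
width: 0.514
```

>>> apply_moves(
  commands=[
    [[0.001,0,0.0016],[0,0,0]],
    [[0,0,0],[0,0,0]],
  ],
)

```text
t: 13.65
ee_pos: [0.4928, 0.1419, 0.2075]
ee_rot: [-3.14, 0.566, -2.333]
wrist_force: [-0.9, -0.1, 4.4]
width: 0.512
```

Run:
```python
from h import *
o=cur();print(o["wrist_force"],o["ee_pos"],"bottom",o["ee_pos"][2]-.1892)
shot("side","pics/b7.png",None,(235,130,90,110),6)
```

```text
[-0.8915299  -0.07043012  4.36707256] [0.49275865 0.14189691 0.20748888] bottom 0.0182888773142785
```

View pics/b7.png

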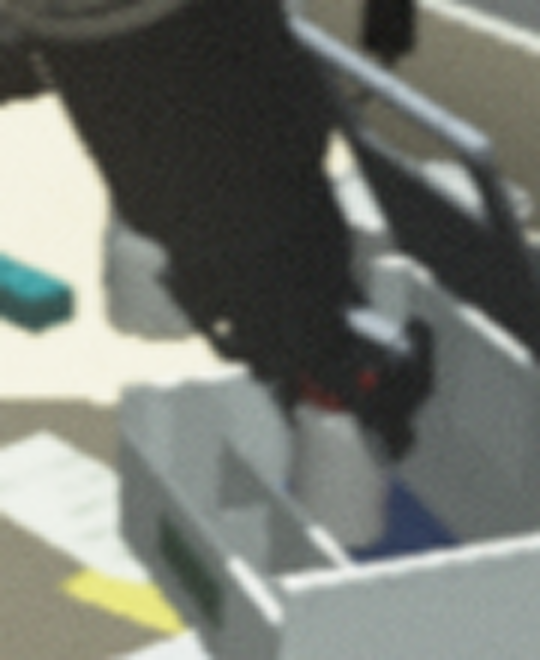

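>>> apply_moves(
  commands=[
    [[0,0,0],[0,0,0]],
    [[0,0,0],[0,0,0]],
    [[0,0,0],[0,0,0]],
    [[0,0,0],[0,0,0]],
  ],
  grip=-0.4,
)

```text
t: 14.1
ee_pos: [0.4925, 0.1418, 0.2072]
ee_rot: [-3.141, 0.565, -2.333]
wrist_force: [-0.6, -0.1, 0.1]
width: 0.697
```

Run:
```python
from h import *
o=cur();print(o["wrist_force"],o["ee_pos"],o["width"])
shot("side","pics/b8.png",None,(235,130,90,110),6)
```

```text
[-0.55974376 -0.1130745   0.08004285] [0.49250987 0.14175894 0.20718753] 0.6974093249862341
```

View pics/b8.png

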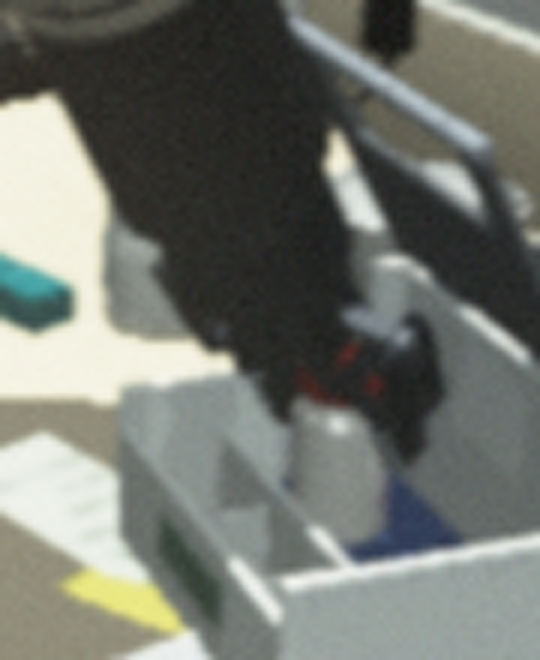

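>>> apply_moves(
  commands=[
    [[0,0,-0.01],[0,0,0]],
    [[0,0,-0.015],[0,0,0]],
    [[0,0,-0.025],[0,0,0]],
    [[0,0,-0.03],[0,0,0]],
    [[0,0,-0.03],[0,0,0]],
  ],
)

```text
t: 14.65
ee_pos: [0.4509, 0.0985, 0.3012]
ee_rot: [-3.14, 0.565, -2.333]
wrist_force: [0.3, -0.3, 0.3]
width: 0.7
```

Run:
```python
from h import *
from kin import *
c=b2w((12,38,0)); C=[(c[0],c[1],.02+z,r) for z,r in((0,.023),(.07,.023),(.084,.021))]
shot("side","pics/b9.png",1.05,(235,110,110,130),4.5,C)
shot("top","pics/b9t.png",1.05,(200,95,150,120),5,C)
T=np.radians(32)
for yw in(.5,.7,.9,1.1,1.3):
    Rm=Rt(yw,T); g=np.array([.433,-.0335,.042]); q,e=best(grasp_tcp(g,Rm),Rm,S0); q2,e2=best(grasp_tcp(g-.09*Rm[:,2],Rm),Rm,[q]); print(yw,np.round(q,2),round(e,4),np.round(q2,2),round(e2,4))
```

```text
0.5 [-0.03  0.14 -0.72 -0.92 -0.34 -0.22] 0.0 [ 0.07 -0.12 -0.82 -0.57 -0.42 -0.66] 0.0
0.7 [-0.13  0.19 -0.66 -0.92 -0.51  0.03] 0.0 [-0.15 -0.02 -0.68 -0.71 -0.66 -0.2 ] 0.0
0.9 [-0.18  0.23 -0.6  -0.88 -0.65  0.2 ] 0.0 [-0.24  0.06 -0.58 -0.72 -0.81  0.05] 0.0
1.1 [-0.19  0.28 -0.54 -0.82 -0.77  0.33] 0.0 [-0.27  0.14 -0.5  -0.7  -0.94  0.23] 0.0
1.3 [-0.19  0.32 -0.48 -0.76 -0.87  0.45] 0.0 [-0.27  0.2  -0.43 -0.66 -1.05  0.37] 0.0
```

View pics/b9.png

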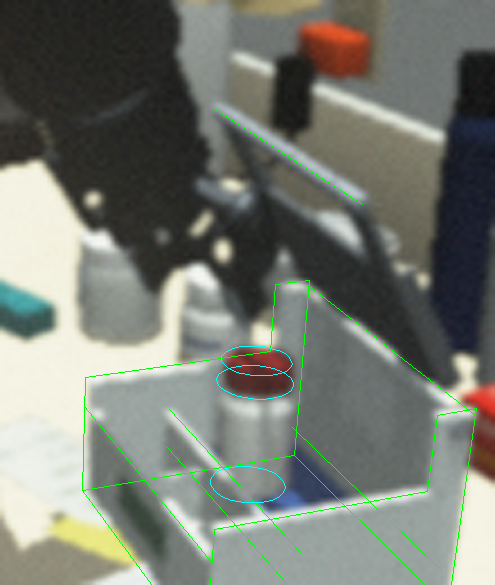

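View pics/b9t.png

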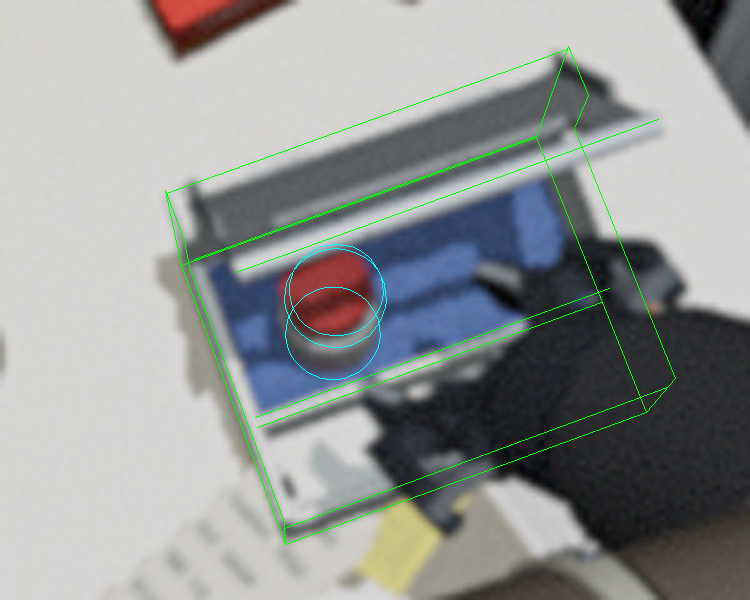

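Run:
```python
from h import *
from kin import *
T=np.radians(32.3); Rm=Rt(BX[2]+.45,T); g=np.array([.4335,-.034,.042])
print(np.round(best(grasp_tcp(g,Rm),Rm,S0)[0],2))
s=rows([(grasp_tcp(g-.08*Rm[:,2],Rm),Rm)])
s=rows([(grasp_tcp(g,Rm),Rm)],start=s)
```

```text
[-0.17  0.21 -0.62 -0.91 -0.6   0.14]
t 14.75 pos [0.451  0.0982 0.3038] j [ 0.55 -0.01 -0.64 -0.35 -0.4  -1.03] F [-0.3 -0.1 -0. ] w 0.7
[[[0.038,-0.013,-0.012],[-0.001,0.001,0.0]],[[0.039,-0.013,-0.012],[-0,0.001,0.0]],[[0.038,-0.013,-0.012],[-0.001,0.001,0.0]],[[0.039,-0.013,-0.012],[-0,0.001,0.0]],[[0.038,-0.013,-0.012],[-0.001,0.002,0.001]]]
[[[0.039,-0.014,-0.012],[-0,0.001,0.0]]]
t 14.75 pos [ 0.347  -0.1252  0.2404] j [ 0.55 -0.01 -0.64 -0.35 -0.4  -1.03] F [-0.3 -0.1 -0. ] w 0.7
[[[-0,0,0.04],[-0,0,0.0]],[[-0,0,0.04],[-0,0,0.0]]]
```

>>> apply_moves(
  commands=[
    [[0.038,-0.013,-0.012],[0,0.001,0]],
    [[0.039,-0.013,-0.012],[0,0.001,0]],
    [[0.038,-0.013,-0.012],[-0.001,0.001,0]],
    [[0.039,-0.013,-0.012],[0,0.001,0]],
    [[0.038,-0.013,-0.012],[-0.001,0.002,0]],
  ],
  grip=-0.6,
)

```text
t: 15.25
ee_pos: [0.3637, -0.0872, 0.2484]
ee_rot: [-3.141, 0.561, -2.332]
wrist_force: [1.1, -1.2, -1.0]
width: 0.799
```

>>> apply_moves(
  commands=[
    [[0.039,-0.014,-0.012],[0,0.001,0]],
    [[0,0,0],[0,0,0]],
  ],
)

```text
t: 15.45
ee_pos: [0.3451, -0.1289, 0.2365]
ee_rot: [3.139, 0.556, -2.343]
wrist_force: [-0.0, -0.2, -0.2]
width: 0.8
```

Run:
```python
from h import *
C=[(.4335,-.034,.066,.0175),(.4335,-.034,0,.019)]
shot("side","pics/c1.png",None,(200,160,110,135),4.4,C)
shot("top","pics/c1t.png",None,(300,150,120,100),5,C)
T=np.radians(32.3); Rm=Rt(BX[2]+.45,T); g=np.array([.4335,-.034,.042])
s=rows([(grasp_tcp(g,Rm),Rm)])
```

```text
t 15.55 pos [ 0.3469 -0.1258  0.2374] j [-0.21  0.05 -0.63 -0.75 -0.72 -0.03] F [-0.8  0.6  0.4] w 0.796
[[[-0.001,0,0.039],[-0,-0.003,-0.003]],[[-0.002,0.001,0.039],[-0.001,-0.003,-0.002]]]
```

View pics/c1.png

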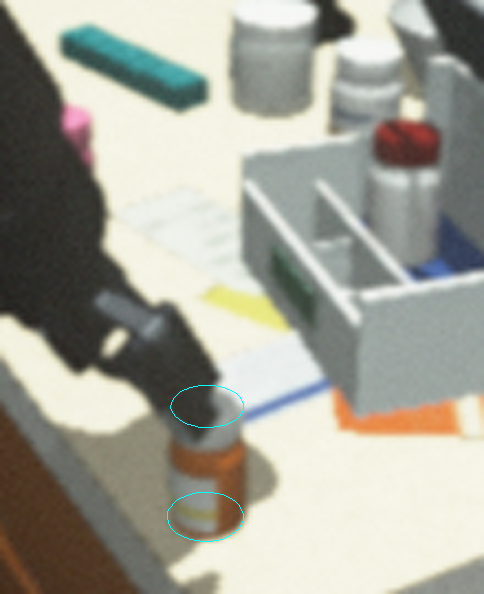

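View pics/c1t.png

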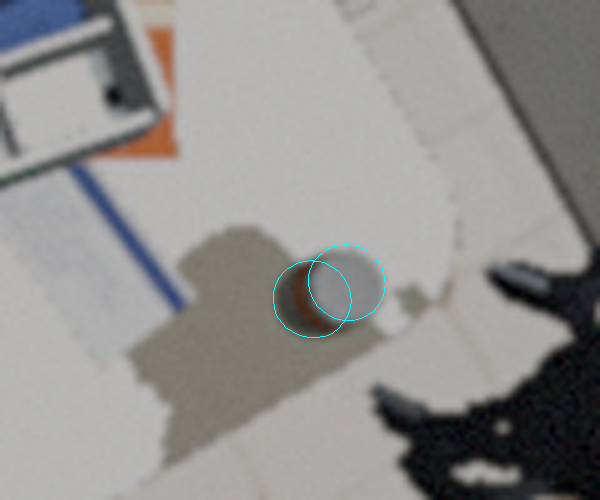

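>>> apply_moves(
  commands=[
    [[-0.001,0,0.035],[0,-0.003,-0.003]],
    [[-0.002,0.001,0.03],[-0.001,-0.003,-0.002]],
    [[0,0,0.013],[0,0,0]],
    [[0,0,0],[0,0,0]],
  ],
)

```text
t: 15.95
ee_pos: [0.3775, -0.0899, 0.1722]
ee_rot: [3.14, 0.563, -2.326]
wrist_force: [-0.0, -0.5, 1.0]
width: 0.797
```

>>> apply_moves(
  commands=[
    [[0,0,0],[0,0,0]],
    [[0,0,0],[0,0,0]],
    [[0,0,0],[0,0,0]],
    [[0,0,0],[0,0,0]],
  ],
  grip=1,
  squeeze=25,
)

```text
t: 16.35
ee_pos: [0.3771, -0.0917, 0.1743]
ee_rot: [-3.139, 0.566, -2.326]
wrist_force: [-2.6, 0.3, 6.8]
width: 0.421
```

Run:
```python
from h import *
o=cur();print(o["t"],o["width"],o["wrist_force"],o["ee_pos"],o["ee_rot"])
shot("side","pics/c2.png",None,(200,160,110,135),4.4)
T=np.radians(32.3)
Rm=R.from_euler("xyz",o["ee_rot"]).as_matrix(); print(np.degrees(np.arccos(-Rm[2,2])),np.arctan2(Rm[1,2],Rm[0,2]))
```

```text
16.35 0.4212375355021265 [-2.57353182  0.26676662  6.81344639] [ 0.37707117 -0.091687    0.17432583] [-3.13915144  0.56591151 -2.32615624]
32.424609833256575 0.8108835058279691
```

View pics/c2.png

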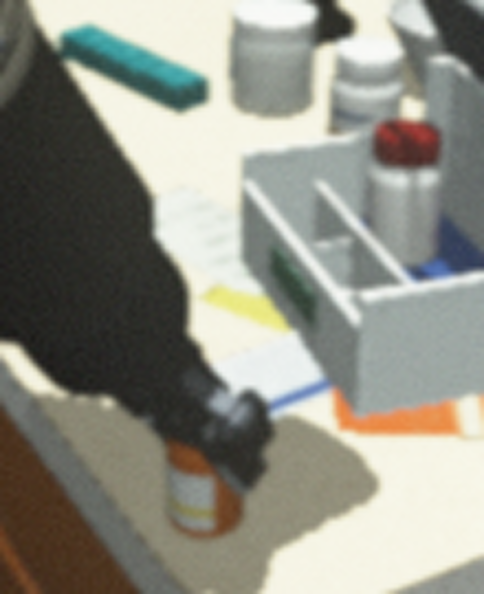

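Run:
```python
from h import *
from kin import *
o=cur(); T=np.radians(32.4); a=(.45,T,.081,.1743)
for b in((-70,-34,95),(-30,-37,75),(8,-37,58),(12,-37,15)):
    p,Rm=carry(*b,*a); q,e=best(p,Rm,S0); print(b,np.round(q,2),round(e,4))
s=rows([(o["ee_pos"]+[0,0,.1],R.from_euler("xyz",o["ee_rot"]).as_matrix())])
s=rows([carry(-70,-34,95,*a)],start=s)
```

```text
(-70, -34, 95) [ 0.38  0.04 -0.62 -0.54 -0.45 -0.7 ] 0.0
(-30, -37, 75) [ 0.35  0.14 -0.55 -0.6  -0.44 -0.63] 0.0
(8, -37, 58) [ 0.34  0.22 -0.48 -0.62 -0.42 -0.59] 0.0
(12, -37, 15) [ 0.31  0.3  -0.47 -0.74 -0.39 -0.44] 0.0
t 16.4 pos [ 0.377  -0.0917  0.1743] j [-0.16  0.21 -0.62 -0.91 -0.6   0.14] F [-2.2  1.   8. ] w 0.424
[[[-0.018,-0,-0.028],[0,0,0.0]],[[-0.018,-0,-0.028],[0,0,0.0]],[[-0.018,-0,-0.028],[0,0,0.0]]]
t 16.4 pos [ 0.3773 -0.0912  0.2742] j [-0.16  0.21 -0.62 -0.91 -0.6   0.14] F [-2.2  1.   8. ] w 0.424
[[[-0.03,0.012,0.02],[0,0,0.001]],[[-0.029,0.012,0.02],[0,0,0.001]],[[-0.03,0.012,0.02],[0.001,0,0.002]],[[-0.029,0.012,0.021],[0,0,0.001]]]
```

>>> apply_moves(
  commands=[
    [[-0.018,0,-0.028],[0,0,0]],
    [[-0.018,0,-0.028],[0,0,0]],
    [[-0.018,0,-0.028],[0,0,0]],
    [[0,0,0],[0,0,0]],
  ],
)

```text
t: 16.8
ee_pos: [0.3783, -0.0915, 0.2778]
ee_rot: [-3.131, 0.569, -2.322]
wrist_force: [0.2, 0.6, -0.1]
width: 0.425
```

>>> apply_moves(
  commands=[
    [[-0.03,0.012,0.02],[0,0,0.001]],
    [[-0.029,0.012,0.02],[0,0,0.001]],
    [[-0.03,0.012,0.02],[0.001,0,0.002]],
    [[-0.029,0.012,0.021],[0,0,0.001]],
    [[0,0,0],[0,0,0]],
  ],
)

```text
t: 17.3
ee_pos: [0.4419, 0.0488, 0.2678]
ee_rot: [3.141, 0.565, -2.329]
wrist_force: [-1.3, -0.2, -0.7]
width: 0.423
```

Run:
```python
from h import *
T=np.radians(32.4); a=(.45,T,.081,.1743)
shot("side","pics/c3.png",1.05,(225,110,120,130),4.4)
rows([carry(-30,-37,75,*a),carry(9,-37,58,*a)],vmax=.025)
```

```text
t 17.35 pos [0.441  0.0475 0.2675] j [ 0.38  0.04 -0.62 -0.55 -0.45 -0.69] F [ 0.1 -0.4  0.1] w 0.426
[[[-0.009,-0.011,0.017],[0.001,-0.001,0.001]],[[-0.009,-0.01,0.016],[0.002,-0,0.002]],[[-0.01,-0.009,0.017],[-0,-0,-0.0]],[[-0.011,-0.008,0.016],[-0,-0,-0.0]]]
```

View pics/c3.png

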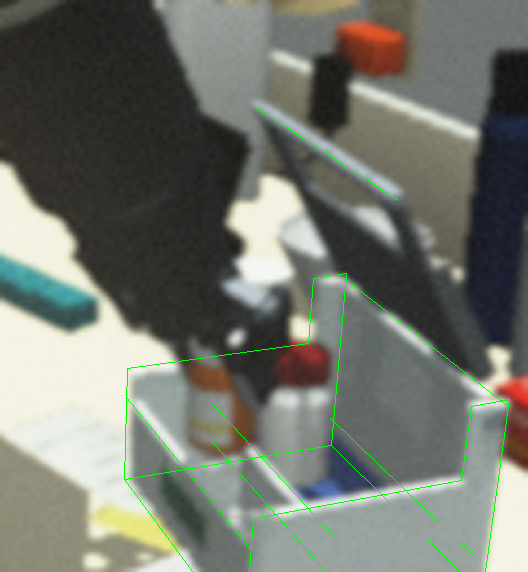

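Run:
```python
from h import *
T=np.radians(32.4)
o=cur();p=o["ee_pos"]; yw=BX[2]+.45; c=[p[0]+.081*np.cos(yw),p[1]+.081*np.sin(yw)]; b=p[2]-.1743
shot("side","pics/c4.png",None,(250,170,60,60),10,[(c[0],c[1],b+z,r) for z,r in((0,.019),(.055,.019))])
```

```text
(no output)
```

View pics/c4.png

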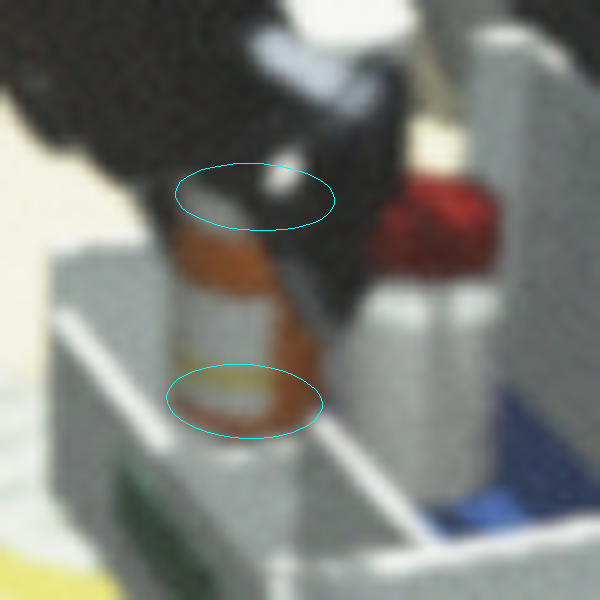

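>>> apply_moves(
  commands=[
    [[-0.009,-0.011,0.017],[0.001,-0.001,0.001]],
    [[-0.009,-0.01,0.016],[0.002,0,0.002]],
    [[-0.01,-0.009,0.017],[0,0,0]],
    [[-0.011,-0.008,0.016],[0,0,0]],
    [[0,0,0],[0,0,0]],
  ],
)

```text
t: 17.9
ee_pos: [0.517, 0.0677, 0.2319]
ee_rot: [3.141, 0.564, -2.339]
wrist_force: [-1.2, 0.2, -1.5]
width: 0.426
```

Run:
```python
from h import *
T=np.radians(32.4); a=(.45,T,.081,.1743)
shot("side","pics/c5.png",None,(235,110,110,130),4.5)
shot("top","pics/c5t.png",1.05,(200,95,150,120),5)
rows([carry(12,-37,55,*a),carry(12,-37,28,*a)],vmax=.008)
```

```text
t 18.0 pos [0.5153 0.0674 0.2325] j [ 0.34  0.22 -0.48 -0.62 -0.43 -0.6 ] F [-1.  -0.6  0. ] w 0.422
[[[-0.003,0.001,0.006],[-0.002,-0.001,-0.005]],[[0.004,-0,0.006],[-0,-0,-0.0]],[[0.004,-0,0.005],[-0,-0,-0.0]],[[0.003,-0,0.006],[-0,-0,-0.0]],[[0.004,-0,0.005],[-0,-0,-0.0]]]
```

View pics/c5.png

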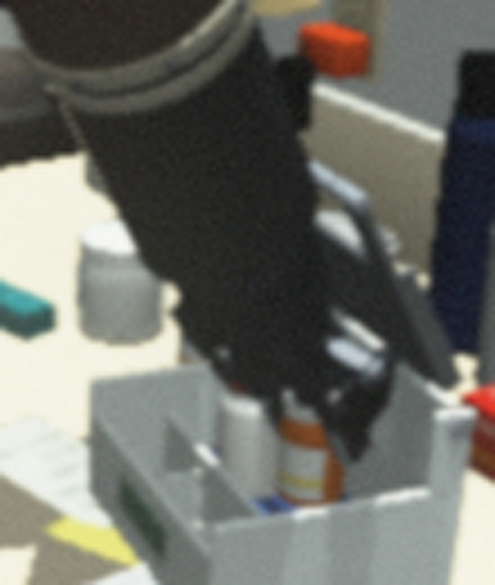

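View pics/c5t.png

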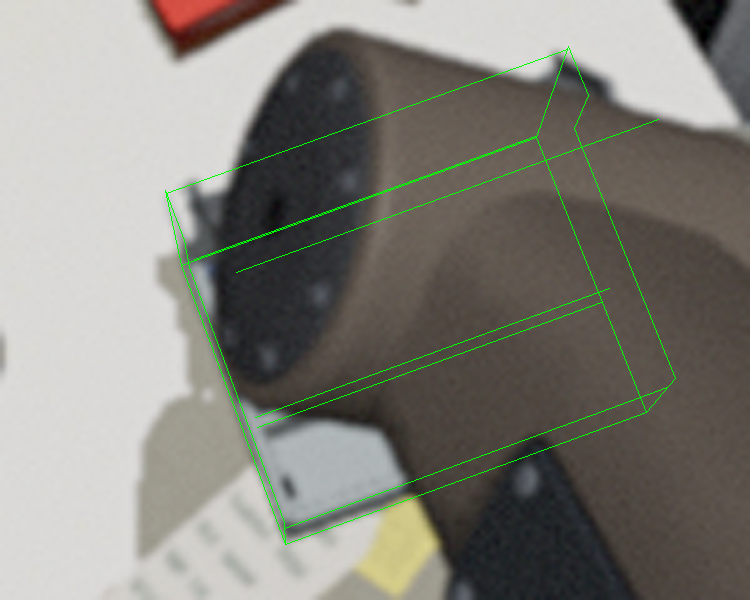

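>>> apply_moves(
  commands=[
    [[-0.003,0.001,0.006],[-0.002,-0.001,-0.005]],
    [[0.004,0,0.006],[0,0,0]],
    [[0.004,0,0.005],[0,0,0]],
    [[0.003,0,0.006],[0,0,0]],
    [[0.004,0,0.005],[0,0,0]],
  ],
)

```text
t: 18.5
ee_pos: [0.5182, 0.0728, 0.2024]
ee_rot: [-3.14, 0.566, -2.331]
wrist_force: [-0.6, 0.3, -0.1]
width: 0.418
```

>>> apply_moves(
  commands=[
    [[0,0,0],[0,0,0]],
  ],
)

```text
t: 18.6
ee_pos: [0.518, 0.0726, 0.2018]
ee_rot: [3.141, 0.565, -2.332]
wrist_force: [0.2, -0.5, 0.4]
width: 0.426
```

>>> apply_moves(
  commands=[
    [[0.001,0,0.0016],[0,0,0]],
    [[0,0,0],[0,0,0]],
  ],
)

```text
t: 18.8
ee_pos: [0.5184, 0.0728, 0.201]
ee_rot: [-3.14, 0.566, -2.331]
wrist_force: [0.3, -0.1, -0.9]
width: 0.421
```

>>> apply_moves(
  commands=[
    [[0.001,0,0.0016],[0,0,0]],
    [[0,0,0],[0,0,0]],
  ],
)

```text
t: 19.0
ee_pos: [0.5183, 0.0729, 0.1992]
ee_rot: [-3.14, 0.567, -2.331]
wrist_force: [0.0, 1.0, -0.1]
width: 0.424
```

>>> apply_moves(
  commands=[
    [[0.001,0,0.0016],[0,0,0]],
    [[0,0,0],[0,0,0]],
  ],
)

```text
t: 19.2
ee_pos: [0.5183, 0.0729, 0.1972]
ee_rot: [-3.141, 0.566, -2.331]
wrist_force: [-0.6, 0.0, -0.3]
width: 0.424
```

>>> apply_moves(
  commands=[
    [[0.001,0,0.0016],[0,0,0]],
    [[0,0,0],[0,0,0]],
  ],
)

```text
t: 19.4
ee_pos: [0.5183, 0.0728, 0.1952]
ee_rot: [-3.141, 0.566, -2.331]
wrist_force: [-0.9, 0.4, -0.3]
width: 0.421
```

>>> apply_moves(
  commands=[
    [[0.001,0,0.0016],[0,0,0]],
    [[0,0,0],[0,0,0]],
  ],
)

```text
t: 19.6
ee_pos: [0.5185, 0.0729, 0.1936]
ee_rot: [-3.14, 0.567, -2.331]
wrist_force: [-0.5, -0.0, 2.6]
width: 0.421
```

>>> apply_moves(
  commands=[
    [[0.001,0,0.0016],[0,0,0]],
    [[0,0,0],[0,0,0]],
  ],
)

```text
t: 19.8
ee_pos: [0.5186, 0.073, 0.192]
ee_rot: [-3.14, 0.567, -2.33]
wrist_force: [-2.7, -0.4, 5.2]
width: 0.421
```

Run:
```python
from h import *
o=cur();print(o["wrist_force"],o["ee_pos"],"bottom",o["ee_pos"][2]-.1743)
shot("side","pics/c6.png",None,(245,150,80,90),6.5)
```

```text
[-2.69710099 -0.41156215  5.23918804] [0.51859948 0.07295334 0.19196851] bottom 0.017668507987323084
```

View pics/c6.png

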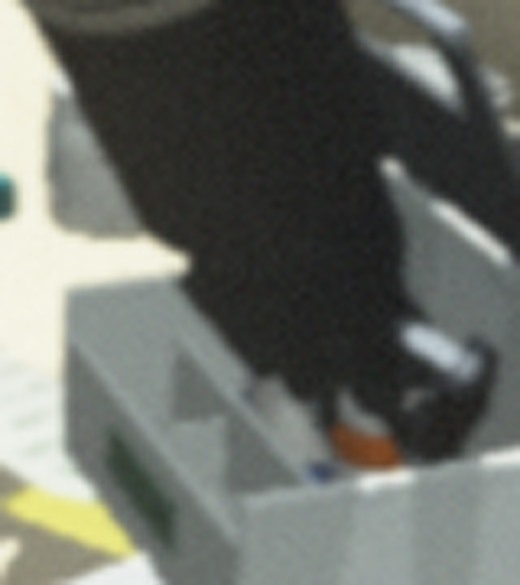

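>>> apply_moves(
  commands=[
    [[0,0,0],[0,0,0]],
    [[0,0,0],[0,0,0]],
    [[0,0,0],[0,0,0]],
    [[0,0,0],[0,0,0]],
  ],
  grip=-0.2,
)

```text
t: 20.25
ee_pos: [0.5186, 0.0729, 0.1917]
ee_rot: [-3.14, 0.567, -2.331]
wrist_force: [0.3, -0.0, 1.5]
width: 0.599
```

>>> apply_moves(
  commands=[
    [[0,0,-0.01],[0,0,0]],
    [[0,0,-0.015],[0,0,0]],
    [[0,0,-0.025],[0,0,0]],
    [[0,0,-0.03],[0,0,0]],
    [[0,0,-0.03],[0,0,0]],
  ],
)

```text
t: 20.75
ee_pos: [0.4766, 0.0294, 0.2853]
ee_rot: [-3.141, 0.565, -2.331]
wrist_force: [0.5, -0.1, 1.0]
width: 0.6
```

Run:
```python
from h import *
o=cur();print(o["t"],o["wrist_force"],o["ee_pos"],o["joints"])
shot("side","pics/c7.png",1.05,(235,110,110,130),4.5)
shot("top","pics/c7t.png",1.05,(200,95,150,120),5)
```

```text
20.75 [ 0.51448004 -0.05539195  0.99075124] [0.47660396 0.02943139 0.28526834] [ 0.29732462  0.07532068 -0.52664617 -0.54595577 -0.52954246 -0.64382193]
```

View pics/c7.png

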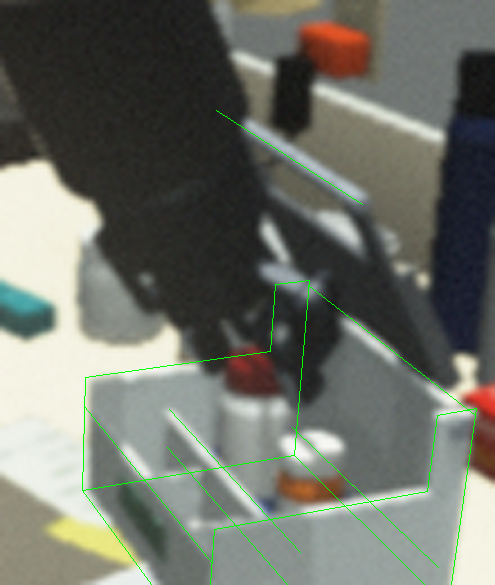

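View pics/c7t.png

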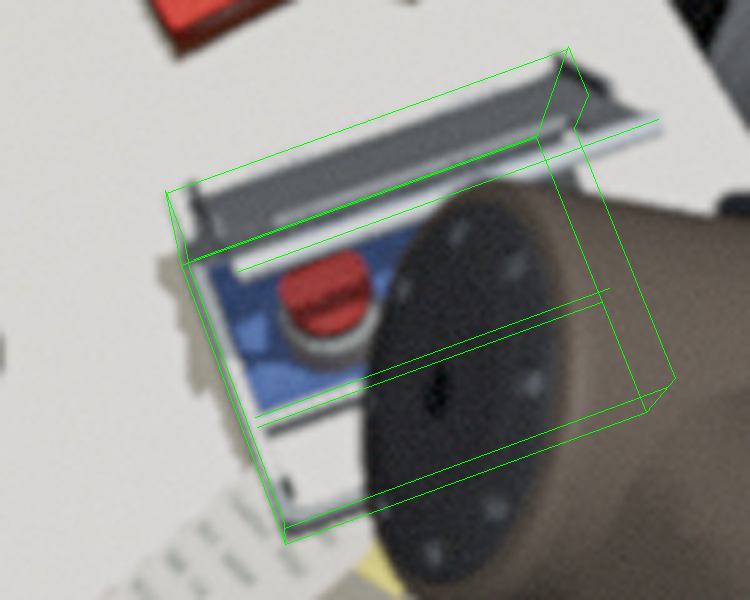

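Run:
```python
from h import *
from kin import *
o=cur(); Rc=R.from_euler("xyz",o["ee_rot"]).as_matrix()
s=rows([((.455,.02,.40),Rc)])
Rj=Rjx(BX[2])
s=rows([((.47,.06,.505),Rj)],start=s)
s=rows([((.5515,.1612,.50),Rj)],start=s)
```

```text
t 20.85 pos [0.4768 0.0291 0.288 ] j [ 0.3   0.07 -0.53 -0.55 -0.53 -0.64] F [-0.1  1.  -0.1] w 0.602
[[[-0.014,0.003,-0.035],[0,0,0.0]],[[-0.014,0.003,-0.035],[0,0,0.0]],[[-0.014,0.003,-0.036],[0,0,0.0]]]
t 20.85 pos [0.4549 0.0198 0.3999] j [ 0.3   0.07 -0.53 -0.55 -0.53 -0.64] F [-0.1  1.  -0.1] w 0.602
[[[-0.01,0.002,-0.007],[-0.036,0.056,-0.121]],[[-0.01,0.001,-0.008],[-0.036,0.056,-0.121]],[[-0.009,0,-0.009],[-0.036,0.056,-0.121]],[[-0.009,-0.001,-0.009],[-0.036,0.056,-0.121]],[[-0.008,-0.001,-0.01],[-0.036,0.056,-0.12]]]
[[[-0.007,-0.002,-0.01],[-0.036,0.057,-0.121]],[[-0.007,-0.003,-0.01],[-0.036,0.056,-0.12]],[[-0.006,-0.003,-0.011],[-0.036,0.057,-0.121]],[[-0.004,-0.003,-0.011],[-0.036,0.057,-0.12]]]
t 20.85 pos [0.4703 0.0599 0.5048] j [ 0.3   0.07 -0.53 -0.55 -0.53 -0.64] F [-0.1  1.  -0.1] w 0.602
[[[-0.022,-0.037,0.002],[0,-0,-0.0]],[[-0.022,-0.037,0.001],[0,-0,-0.0]],[[-0.022,-0.038,0.002],[0,-0,-0.0]]]
```

>>> apply_moves(
  commands=[
    [[-0.014,0.003,-0.035],[0,0,0]],
    [[-0.014,0.003,-0.035],[0,0,0]],
    [[-0.014,0.003,-0.036],[0,0,0]],
    [[-0.01,0.002,-0.007],[-0.036,0.056,-0.121]],
    [[-0.01,0.001,-0.008],[-0.036,0.056,-0.121]],
  ],
  grip=0.4,
)

```text
t: 21.35
ee_pos: [0.4589, 0.0299, 0.4212]
ee_rot: [-3.077, 0.445, -2.053]
wrist_force: [-0.1, 0.1, -1.3]
width: 0.296
```

>>> apply_moves(
  commands=[
    [[-0.009,0,-0.009],[-0.036,0.056,-0.121]],
    [[-0.009,-0.001,-0.009],[-0.036,0.056,-0.121]],
    [[-0.008,-0.001,-0.01],[-0.036,0.056,-0.12]],
    [[-0.007,-0.002,-0.01],[-0.036,0.057,-0.121]],
    [[-0.007,-0.003,-0.01],[-0.036,0.056,-0.12]],
  ],
)

```text
t: 21.85
ee_pos: [0.4683, 0.0523, 0.4785]
ee_rot: [-3.091, 0.118, -1.447]
wrist_force: [-0.1, 1.0, -0.7]
width: 0.295
```

>>> apply_moves(
  commands=[
    [[-0.006,-0.003,-0.011],[-0.036,0.057,-0.121]],
    [[-0.004,-0.003,-0.011],[-0.036,0.057,-0.12]],
    [[0,0,0],[0,0,0]],
  ],
)

```text
t: 22.15
ee_pos: [0.4725, 0.0619, 0.5017]
ee_rot: [3.136, -0.001, -1.209]
wrist_force: [-0.4, -0.3, -0.9]
width: 0.298
```

Run:
```python
from h import *
Rj=Rjx(BX[2])
s=rows([((.5515,.1612,.50),Rj)])
shot("side","pics/d1.png",1.05,(235,110,110,130),4.5)
shot("top","pics/d1t.png",1.05,(200,95,150,120),5)
```

```text
t 22.15 pos [0.4725 0.0619 0.5017] j [ 0.54 -0.03 -0.24 -0.   -1.36 -0.18] F [-0.4 -0.3 -0.9] w 0.298
[[[-0.022,-0.036,0.0],[0.002,-0,0.001]],[[-0.022,-0.036,0.001],[0.002,-0,0.001]],[[-0.021,-0.037,0.0],[0.002,-0.001,0.001]]]
```

View pics/d1.png

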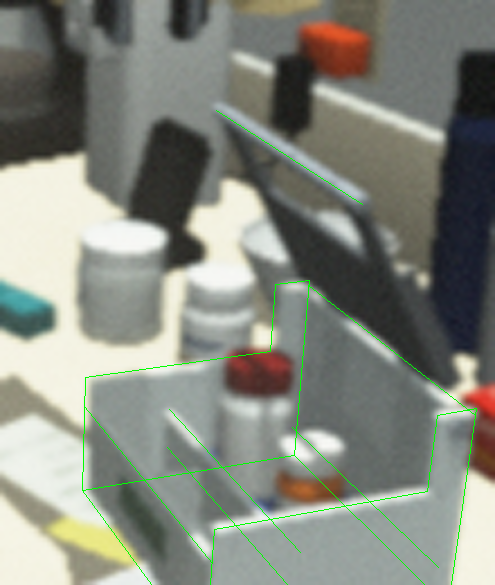

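View pics/d1t.png

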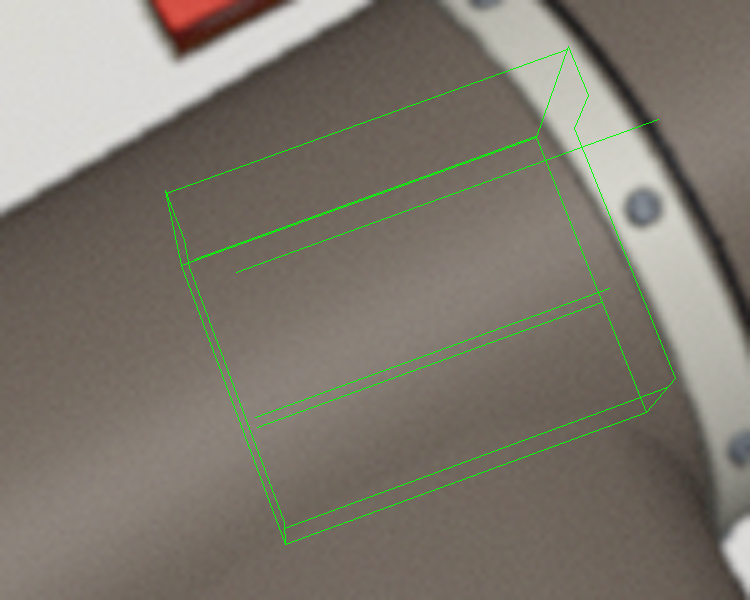

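>>> apply_moves(
  commands=[
    [[-0.022,-0.036,0],[0.002,0,0.001]],
    [[-0.022,-0.036,0.001],[0.002,0,0.001]],
    [[-0.021,-0.037,0],[0.002,0,0.001]],
    [[0,0,0],[0,0,0]],
  ],
)

```text
t: 22.65
ee_pos: [0.5537, 0.1628, 0.4971]
ee_rot: [3.14, 0.002, -1.218]
wrist_force: [-0.9, -0.9, -0.6]
width: 0.303
```

Run:
```python
from h import *
Rj=Rjx(BX[2])
for nm,uv,z in(("or",(235+312.5/4.5-.5,110+441/4.5-.5),.0855),("red",(235+258/4.5-.5,110+360/4.5-.5),.1035)):
    w=ray("side",uv,z); d=w-np.array([BX[0],BX[1],0]); c,s=np.cos(BX[2]),np.sin(BX[2]); print(nm,c*d[0]+s*d[1],-s*d[0]+c*d[1])
s=rows([((.5515,.1612,.4115),Rj)])
shot("side","pics/d2.png",1.05,(235,50,110,130),4.5)
```

```text
or 0.013688057624609331 -0.032817276787520375
red 0.013747709244102544 0.03972635599320641
t 22.65 pos [0.5537 0.1628 0.4971] j [ 0.62  0.15 -0.06 -0.   -1.36 -0.27] F [-0.9 -0.9 -0.6] w 0.303
[[[0,0.001,0.043],[0.001,0.001,-0.003]],[[0.001,0.002,0.043],[0.001,0.001,-0.003]]]
```

View pics/d2.png

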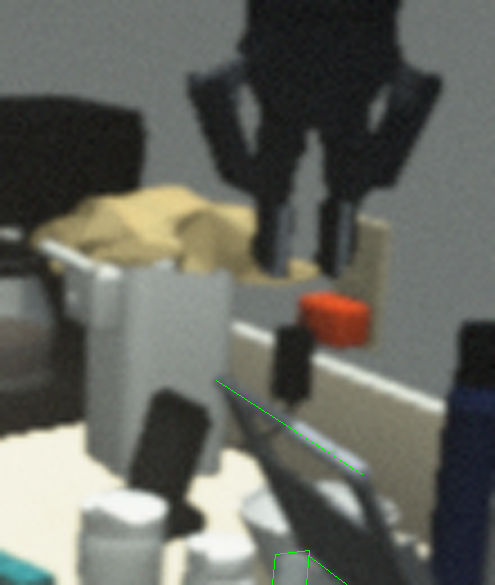

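Both bottles sit inside the window (x≈14 mm, y≈−33 and +40 mm). The pose matches the earlier release pose, so I'll re-grip the bar.

>>> apply_moves(
  commands=[
    [[0,0.001,0.03],[0.001,0.001,-0.003]],
    [[0,0.001,0.03],[0.001,0.001,-0.003]],
    [[0,0,0.026],[0,0,0]],
    [[0,0,0],[0,0,0]],
  ],
)

```text
t: 23.1
ee_pos: [0.5481, 0.158, 0.4104]
ee_rot: [3.138, -0.001, -1.213]
wrist_force: [0.1, -1.2, 0.3]
width: 0.3
```

>>> apply_moves(
  commands=[
    [[0,0,0],[0,0,0]],
    [[0,0,0],[0,0,0]],
    [[0,0,0],[0,0,0]],
  ],
  grip=1,
  squeeze=20,
)

```text
t: 23.4
ee_pos: [0.55, 0.1591, 0.4153]
ee_rot: [-3.137, -0.001, -1.21]
wrist_force: [1.5, -2.7, -0.2]
width: 0.103
```

Run:
```python
from h import *
o=cur(); p=o["ee_pos"]; print(o["width"],o["wrist_force"])
shot("side","pics/d3.png",1.05,(235,65,110,130),4.5)
Rm=R.from_euler("xyz",o["ee_rot"]).as_matrix()
B=lambda t:b2w((66-135*np.cos(t),0,128+135*np.sin(t)))
rows([(p+B(t)-B(1.05),Rm) for t in np.linspace(1.05,0,11)[1:]])
```

```text
0.10294167308112316 [ 1.47381468 -2.71011944 -0.22055965]
t 23.45 pos [0.55   0.1591 0.4152] j [ 0.62  0.18 -0.21  0.   -1.18 -0.26] F [ 1.1 -3.9  1.2] w 0.098
[[[-0,0.012,0.008],[0,-0,0.0]],[[-0,0.011,0.008],[0,-0,0.0]],[[-0,0.01,0.01],[0,-0,0.0]],[[-0,0.009,0.011],[0,-0,0.0]],[[-0,0.008,0.012],[0,-0,0.0]]]
[[[-0,0.006,0.013],[0,-0,0.0]],[[-0,0.006,0.013],[0,-0,0.0]],[[-0,0.003,0.014],[0,-0,0.0]],[[-0,0.003,0.014],[0,-0,0.0]],[[-0,0,0.014],[0,-0,0.0]]]
```

View pics/d3.png

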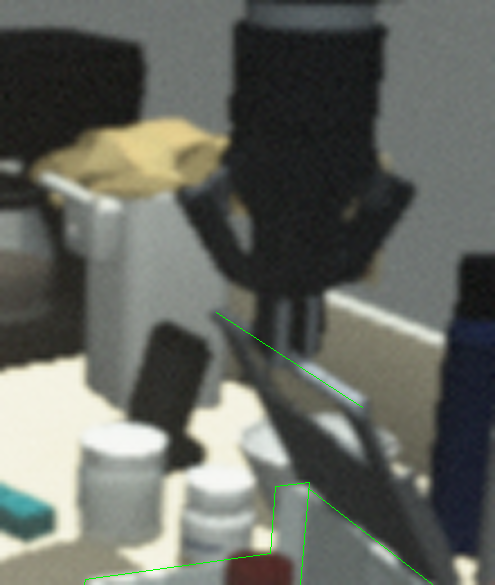

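Gripped on the bar (width 0.10). I'll follow the arc down, watching the force.

>>> apply_moves(
  commands=[
    [[0,0.012,0.008],[0,0,0]],
    [[0,0.011,0.008],[0,0,0]],
    [[0,0.01,0.01],[0,0,0]],
  ],
)

```text
t: 23.75
ee_pos: [0.5196, 0.1481, 0.3897]
ee_rot: [-3.134, -0.001, -1.209]
wrist_force: [3.6, -0.2, 0.1]
width: 0.098
```

>>> apply_moves(
  commands=[
    [[0,0.009,0.011],[0,0,0]],
    [[0,0.008,0.012],[0,0,0]],
  ],
)

```text
t: 23.95
ee_pos: [0.5037, 0.1422, 0.3665]
ee_rot: [-3.134, -0.0, -1.209]
wrist_force: [1.5, -0.3, 0.3]
width: 0.102
```

>>> apply_moves(
  commands=[
    [[0,0.006,0.013],[0,0,0]],
    [[0,0.006,0.013],[0,0,0]],
    [[0,0.003,0.014],[0,0,0]],
  ],
)

```text
t: 24.25
ee_pos: [0.4895, 0.1369, 0.3262]
ee_rot: [-3.135, -0.0, -1.209]
wrist_force: [-0.3, -0.8, 3.3]
width: 0.098
```

>>> apply_moves(
  commands=[
    [[0,0.003,0.01],[0,0,0]],
    [[0,0,0],[0,0,0]],
  ],
)

```text
t: 24.45
ee_pos: [0.4875, 0.1363, 0.3151]
ee_rot: [-3.135, -0.0, -1.209]
wrist_force: [6.2, 1.2, -3.8]
width: 0.107
```

Run:
```python
from h import *
o=cur(); print(o["t"],o["width"],o["wrist_force"],o["ee_pos"])
shot("side","pics/d4.png",0.05,(235,110,110,130),4.5)
```

```text
24.45 0.10672492546089492 [ 6.1828825   1.1934645  -3.78668664] [0.48748364 0.13629802 0.3150544 ]
```

View pics/d4.png

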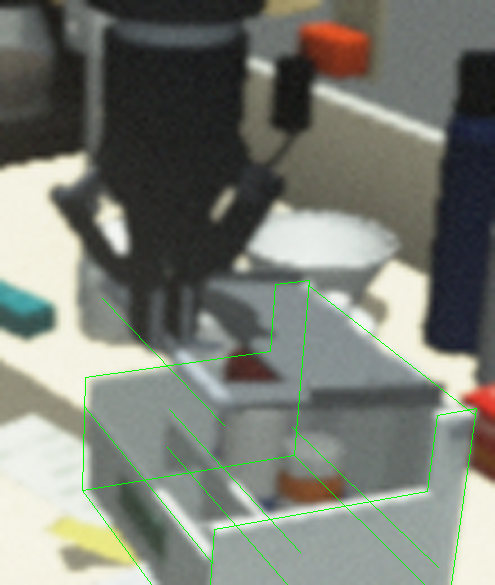

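>>> apply_moves(
  commands=[
    [[0,-0.001,0.006],[0,0,0]],
    [[0,0,0.006],[0,0,0]],
    [[0,0,0],[0,0,0]],
  ],
)

```text
t: 24.8
ee_pos: [0.4874, 0.1361, 0.3019]
ee_rot: [-3.139, -0.001, -1.209]
wrist_force: [0.3, 3.7, -3.5]
width: 0.103
```

>>> apply_moves(
  commands=[
    [[0,0,0.004],[0,0,0]],
    [[0,0,0],[0,0,0]],
  ],
)

```text
t: 25.0
ee_pos: [0.4874, 0.1361, 0.2982]
ee_rot: [-3.139, -0.001, -1.209]
wrist_force: [-1.2, 4.6, -2.4]
width: 0.101
```

>>> apply_moves(
  commands=[
    [[0,0,0.003],[0,0,0]],
    [[0,0,0],[0,0,0]],
  ],
)

```text
t: 25.2
ee_pos: [0.4874, 0.1359, 0.2969]
ee_rot: [-3.139, -0.001, -1.208]
wrist_force: [-5.6, 2.4, 12.3]
width: 0.104
```

>>> apply_moves(
  commands=[
    [[0,0,0.002],[0,0,0]],
    [[0,0,0],[0,0,0]],
  ],
)

```text
t: 25.4
ee_pos: [0.4874, 0.1356, 0.2961]
ee_rot: [-3.138, -0.002, -1.208]
wrist_force: [-10.6, 1.3, 24.5]
width: 0.102
```

Run:
```python
from h import *
shot("side","pics/d5.png",0.0,(235,120,110,130),4.5)
```

```text
(no output)
```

View pics/d5.png

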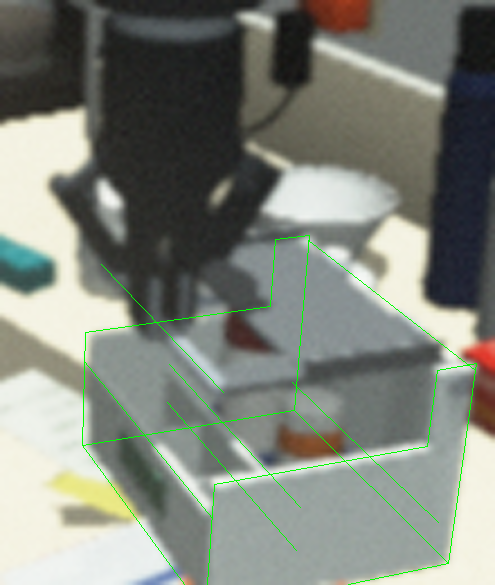

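>>> apply_moves(
  commands=[
    [[0,0,0],[0,0,0]],
    [[0,0,0],[0,0,0]],
    [[0,0,0],[0,0,0]],
  ],
  grip=0.4,
)

```text
t: 25.75
ee_pos: [0.4874, 0.1355, 0.2935]
ee_rot: [-3.14, -0.002, -1.209]
wrist_force: [0.6, -0.2, -0.5]
width: 0.3
```

>>> apply_moves(
  commands=[
    [[0,0,-0.01],[0,0,0]],
    [[0,0,-0.02],[0,0,0]],
    [[0,0,-0.03],[0,0,0]],
    [[0,0,-0.04],[0,0,0]],
    [[0,0,0],[0,0,0]],
  ],
)

```text
t: 26.25
ee_pos: [0.4886, 0.1363, 0.3997]
ee_rot: [-3.13, -0.001, -1.208]
wrist_force: [-0.4, -0.2, 0.1]
width: 0.304
```

Run:
```python
from h import *
o=cur(); print(o["t"],o["width"],o["wrist_force"],o["ee_pos"])
shot("side","pics/d6.png",0.0,(235,120,110,130),4.5)
```

```text
26.25 0.30437649527582356 [-0.35407756 -0.23027682  0.0674236 ] [0.48856274 0.13627982 0.3996662 ]
```

View pics/d6.png

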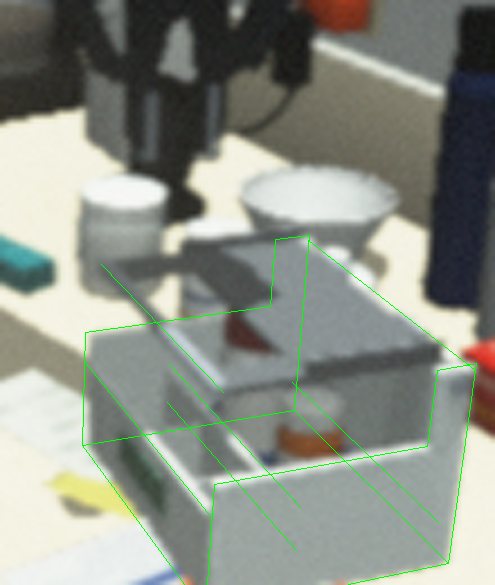

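>>> apply_moves(
  commands=[
    [[0.03,0.02,-0.02],[0,0,0]],
    [[0.035,0.02,-0.02],[0,0,0]],
    [[0.035,0.01,0],[0,0,0]],
    [[0.035,0.01,0],[0,0,0]],
    [[0.035,0.01,0],[0,0,0]],
  ],
)

```text
t: 26.8
ee_pos: [0.4813, -0.0494, 0.4337]
ee_rot: [-3.139, -0.001, -1.209]
wrist_force: [0.4, -0.4, -0.5]
width: 0.299
```

>>> apply_moves(
  commands=[
    [[0.035,0,0],[0,0,0]],
    [[0.035,0,0],[0,0,0]],
    [[0.035,0,0],[0,0,0]],
    [[0,0,0],[0,0,0]],
    [[0,0,0],[0,0,0]],
  ],
)

```text
t: 27.3
ee_pos: [0.5188, -0.1469, 0.4329]
ee_rot: [-3.141, -0.0, -1.211]
wrist_force: [0.3, 0.2, -0.5]
width: 0.301
```

Run:
```python
from h import *
o=cur(); print(o["t"],o["wrist_force"],o["ee_pos"],np.abs(o["qd"]).max())
shot("side","pics/e1.png",0.0,(215,110,130,130),4.5)
shot("top","pics/e1t.png",0.0,(110,95,240,150),3.3)
```

```text
27.3 [ 0.32595726  0.20000247 -0.48388389] [ 0.51879488 -0.14694066  0.43291514] 0.03188455352521073
```

View pics/e1.png

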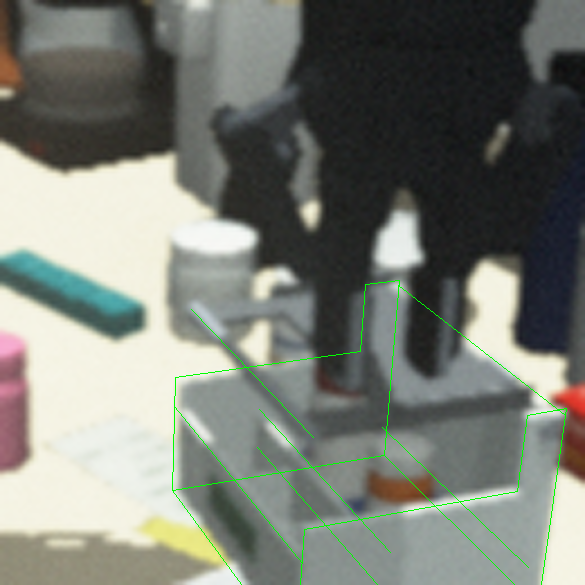

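View pics/e1t.png

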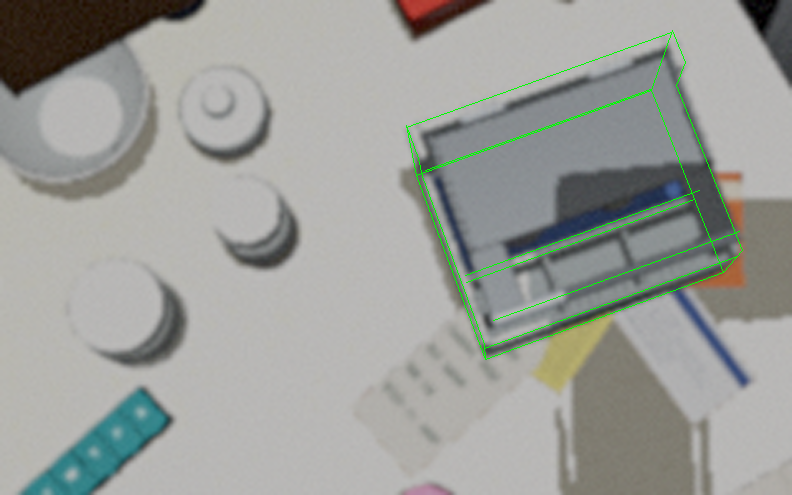

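Run:
```python
from rig import manip
print(manip.get_obs()["qd"].round(3)); print(manip.finish_job())
```

```text
[ 0.015 -0.011  0.002 -0.002  0.001  0.002]
the job is handed in; nothing more can be done
None
```

I packed the box and handed the job in at about 27 s of the 72 s. No verdict is reported, so what follows rests on my own checks.

**What I did:**
- **Flap up:** I gripped the steel bar and swung the flap to its stop. The force rose against the stop, and the bar matched the 1.05 rad overlay in the picture.
- **Bottles in:** I picked up the red-capped bottle, then the orange one, with the tool leaning 32°. Each was lowered in 2 mm steps until it touched the mat at about 20 mm, with 4–5 N of contact, and then let go.
- **Flap shut:** I gripped the bar again and swung the flap down to its hard stop, pressing with about 25 N, then let go and backed away.

**Last checks:**
- **Bottle positions:** Before the flap closed, both stood upright in the rear bay. From the side camera, the red one was at x ≈ 14, y ≈ +40 mm and the orange at x ≈ 14, y ≈ −33 mm in the box frame.
- **Flap closed:** In the final side and top pictures the bar matches the 0 rad overlay, and the orange bottle still stands upright. The arm and its shadow cover most of the red one, so I could not check it again in full.
- **Bystanders:** The white-capped bottle and the cream jar showed no visible shift by eye; I did not measure it.
- **Robot clear:** The wrist force was about 0 N and the gripper was clear of the box.

**What disagreed or failed:**
- My estimate of the box pose was off by about 3 mm sideways in the top view, well within the tolerances.
- My first approach to the bar, leaning 40°, ran the third joint close to its limit, so I used a vertical grip on the bar instead.
- The orange bottle hung about 5° off upright while carried, but stood straight once released.

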